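Nest the domed bowl covers upside down in their dish

TASK

Put the set of bowl covers together for the shelf: lift the pink gift box out of the white dish and set it flat on the white count pad, then nest the three domed covers upside down in the dish - the large one standing on its knob on the dish's floor, near the middle, the middle-sized one inside it and the small one on top, each with its knob resting flat on the floor of the one below. Lower them gently, without dropping or banging them, and leave the other goods on the table where they are.

Things in the scene. Friction and masses are not known exactly. Their poses are not given: they have to be found in the camera images.
- dish: round shallow white ceramic dish, 132 mm across the rim, 26 mm high, loose, 0.45 kg; origin at the centre of its underside, z up. Flat inner floor 98 mm wide, 6 mm above the origin. It and the three easels stand two by two left of the glass jar; who stands where changes.
- gift_box: pink gift box with a pale band, 65 x 65 x 36 mm, loose, 40 g, standing on the dish's floor, turned up to 0.6 rad; origin at the centre of its underside, x and y along its sides, z up. The lid (upper 13 mm) is 65 mm wide, the body below it 62 mm.
- count_pad: flat white stapled pad, fixed, 102 mm (x) by 145 mm (y), 9 mm thick, near the table's front edge; origin at the centre of its underside, z up. The glass jar beyond it to the left is 0.19 m tall, centred at x 0.55, y 0.035, radius 0.1.
- cover_large: largest domed wooden cover, dark teal, pale knob; 108 mm across, wall 8 mm. Origin: centre of the knob's flat face; +z from the knob into the hollow. Along z: knob disc (60 mm wide) 0-6 mm, neck to 18, dome from 18, flat inner floor (61 mm wide) at 23, straight wall 48-62, rim at 62 mm. 120 g.
- cover_middle: middle-sized domed wooden cover, mustard yellow, pale knob; 94 mm across, wall 8 mm. Origin: centre of the knob's flat face; +z from the knob into the hollow. Along z: knob disc (56 mm wide) 0-6 mm, neck to 18, dome from 18, flat inner floor (47 mm wide) at 23, straight wall 48-62, rim at 62 mm. 100 g. Nested in the large one its rim stands 23 mm above that rim.
- cover_small: smallest domed wooden cover, brick red, pale knob; 80 mm across, wall 8 mm. Origin: centre of the knob's flat face; +z from the knob into the hollow. Along z: knob disc (42 mm wide) 0-6 mm, neck to 18, dome from 18, flat inner floor (33 mm wide) at 23, straight wall 48-62, rim at 62 mm. 80 g. Nested in the middle one its rim stands 23 mm above that rim.
- easel_large: fixed brass wire easel that holds the large cover at the start, hollow side up, leaning 40 degrees; origin on the table, the knob's face centre 18 mm behind (+x) and 42 mm above it; faces its own -x, at a yaw of -1.25 to -0.85 rad, so towards the near left. Two hooks under the low edge of the rim run along the cover's z; the cover lifts off up or along its z, its upper rim is free to pinch.
- easel_middle: fixed brass wire easel that holds the middle cover at the start, hollow side up, leaning 40 degrees; origin on the table, the knob's face centre 18 mm behind (+x) and 42 mm above it; faces its own -x, at a yaw of -1.25 to -0.85 rad, so towards the near left. Two hooks under the low edge of the rim run along the cover's z; the cover lifts off up or along its z, its upper rim is free to pinch.
- easel_small: fixed brass wire easel that holds the small cover at the start, hollow side up, leaning 40 degrees; origin on the table, the knob's face centre 18 mm behind (+x) and 42 mm above it; faces its own -x, at a yaw of -1.25 to -0.85 rad, so towards the near left. Two hooks under the low edge of the rim run along the cover's z; the cover lifts off up or along its z, its upper rim is free to pinch.
- coaster_pack: bystander, loose: round pack of printed coasters in clear film, 106 mm across and 44 mm high, behind the glass jar; origin at the centre of its underside
- green_box: bystander, loose: green gift box with a pale band, 70 x 70 x 36 mm, behind the glass jar to the left; origin at the centre of its underside
- opener: bystander, loose: bottle opener with a wooden handle lying flat, 43 x 140 x 12 mm, at the back left; origin at the centre of its underside
- blue_bangle: bystander, loose: blue bangle lying flat, 55 mm across, 6 mm high, at the back left; origin at the centre of its underside
- red_bangle: bystander, loose: red bangle lying flat, 55 mm across, 6 mm high, behind the glass jar to the right; origin at the centre of its underside
- pen: bystander, loose: white pen lying flat, 129 mm long, in front of the glass jar; origin at the centre of its underside

How it is judged (in metres and radians):
On the way, in this order (a step that is already met when the one before it is completed fails the run):
1. the gift box stands flat on the count pad (x of gift_box in the frame of count_pad between -0.045 and 0.045 m and y of gift_box in the frame of count_pad between -0.065 and 0.065 m and z of gift_box in the frame of count_pad between 0.005 and 0.013 m and angle between gift_box's own z axis and vertical below 0.1 rad), for 0.2 s.
2. the large cover stands upside down on the dish's floor (horizontal distance between cover_large and dish below 0.016 m and z of cover_large in the frame of dish between 0.003 and 0.009 m and angle between cover_large's own z axis and vertical below 0.06 rad), for 0.2 s.
3. the middle cover sits upside down in the large one, which stands in the dish (all of step 2 and horizontal distance between cover_middle and cover_large below 0.006 m and z of cover_middle in the frame of cover_large between 0.02 and 0.026 m and angle between cover_middle's own z axis and vertical below 0.06 rad), for 0.2 s.
4. the small cover sits upside down in the middle one, completing the nest (all of step 3 and horizontal distance between cover_small and cover_middle below 0.006 m and z of cover_small in the frame of cover_middle between 0.02 and 0.026 m and angle between cover_small's own z axis and vertical below 0.06 rad), for 0.2 s.
At the end, for the whole second after the job is handed in: Gift box flat on the count pad, its centre 6 mm or more inside the pad's edge. Large cover on its knob on the dish's floor within 16 mm of centre; middle cover seated in it and small in middle, each within 6 mm of centre, 3 mm of full depth, level to 0.06 rad. All still (all of step 1 and all of step 4 and linear speed of each of gift_box, dish, cover_large, cover_middle, cover_small below 0.02 m/s); the robot touches nothing.
It fails at once if a bystander was moved by more than 25 mm (distance of any of coaster_pack, green_box, opener, blue_bangle, red_bangle, pen from where it was at the start of the episode above 0.025 m).
It fails at once if a cover was banged down (more than 60 N on the dish or on another cover) (contact force between any of cover_large, cover_middle, cover_small and dish above 60 N or contact force between any of cover_middle, cover_small and cover_large above 60 N or contact force between cover_small and cover_middle above 60 N).
It also fails if it takes over 70 s, if anything falls off the work surface, if the arm or the gripper's body presses on something with over 40 N, if the wrist force passes 120 N, or if a joint passes its speed limit or range.

ROBOT

A 6-joint arm with a two-finger parallel gripper is mounted at the origin on a cart in front of the work surface, level with it; the furniture and walls round the work are solid. World frame = base frame: x ahead of the robot, y to its left, z up, the work surface at z = 0. Lengths are in mm, angles in degrees, forces in N, time in s.
With the tool pointing down it reaches from about 250 to 800 mm from the base axis. Payload 8.5 kg.
Tool frame: the origin (TCP) lies at the very end of the fingers, on their centre line; the grasp point (between the pads) lies 19 mm behind it; z points along the fingers, y is the line along which they close (so a half turn about z gives the same grasp; the last joint's range is limited). The gripper opens to 85 mm and grips with 20 to 120 N. Pads are 22 mm wide; open, the fingers measure 114 mm over their backs; the gripper's body (76 mm by 85 mm) begins 54 mm behind the grasp point. The pads swing forward as they close: fully open they stand 13 mm farther back than shut.
Start: joints at [-71.906, 13.648, -0.773, 75.585, 0, 90], TCP at [163.037, -498.997, 231.276] pointing down, gripper open.
Joint ranges: [-152.45, 152.45], [-59.26, 108.67], [-65.41, 83.53], [-104.44, 129.93], [-82.83, 76.93], [-180, 180]. Speed limits (degrees/s): [127.2, 127.2, 159.86, 180, 180, 180].

INTERFACE

Orientations are given as a 3x3 rotation matrix whose columns are the frame's x, y, z axes.
In Python, from station import manip gives the robot as it stands.
- The arm moves only by the tool play_rows, never from a script. Its argument "deltas" is a list of rows, each an object with "offset": the shift along the tool's x, y, z scaled (see below), a list of three; "rotation": the turn, a rotation vector about the tool's x, y, z scaled (see below), a list of three; "claw": the opening, from 0 (shut) to 1 (fully open). In form: [{"offset": [x, y, z], "rotation": [wx, wy, wz], "claw": claw}, ...]. A call has 1 to 20 rows; each row is the pose to reach, as a shift and turn from the pose commanded when the call began, along the tool's axes at that moment, turning the shorter way round; what a row does not reach only later rows make up. The controller multiplies each number of a shift by 0.25 m and each number of a turn by 180 degrees. A row lasts 1/10 s, in which the tool goes at most 50 mm and 8.59 degrees, less where a joint would pass 70% of its speed; a pose out of reach is approached as far as the arm can. A call with a number of a shift or a turn outside -1 to 1 is refused whole. A call with a gripper value outside its range is refused whole. The fingers move at their own pace and stop on an object; "force" is the grip in N (left out, the last holds). Time passes only in rows, so rows that repeat a pose let the fingers close. It gives the time, the measured TCP pose, the force, the opening and the grip force at its end, in the units of the state.
- manip.get_obs(): the state, without advancing time (a new reading comes with each control period).
- manip.grab_frame(name): name is "scene" or "top" or "wrist"; returns a dict with "frame" (420x560x3 uint8, red, green, blue), "z_map" (420x560 float32, mm along the optical axis (not along the pixel's ray), 0 where there is no reading), "intrinsics" (3x3 intrinsics, pixels), "origin" and "orientation" of the camera in the world. Camera axes: x right, y down, z forward; pixel columns grow to the right and rows downward; lengths in mm; the calibration is good to about 2 mm. A picture is of the moment at which its call begins.
- manip.sign_off(): hands the job in; it is judged then, once.
Trained networks look in a picture, given as the dict that the camera call returned (one of the last four; its "shot" number tells which), for a name from the list of things; names that differ only in an ending like _2 or _b are one class to them, and where a whole thing is asked for, a point or a joint stands for the part that bears it (a point fixed in the world has none). Each returns a list of dicts, best first, with "conf" (0 to 1); they miss things now and then, are a little off and sometimes report something else, mostly with a low value. They report only what shows in the picture. A call takes as long as a camera call.
- manip.cut_out(label, picture): "pixels" (420x560 bool, what is visible of it).
- manip.pinpoint(label, picture): "xyz" ([x, y, z] in mm, in world coordinates, good to about 4 mm: a listed point, or the origin of a listed thing).
The state is a dict: "clock": time; "q": joint angles; "qvel": joint speeds; "effort": joint torques, N m; "ee_pos": TCP position; "eef_rot": TCP orientation; "contact_force": force on the tool from outside, world axes, zero at the start; "ft_torque": the same for the moment, N m; "gripper_width": opening from 0.0 (shut) to 1.0 (fully open); "grasp_force": force on a finger pad.
Only numpy, scipy, OpenCV 4.12 (cv2) and the standard library are available. Lean on these libraries where they do the work, as an engineer would, in place of code of your own. Each camera call takes 0.05 s, during which the arm holds its last target. There are 200 camera calls.

## Working session

There is one attempt and no reset: what is moved stays moved. The work goes in short steps, Python scripts to look and compute and a tool call to move; the robot and the scene stay as the last step left them, time stands still between calls to the robot, and variables do not carry over. Pictures are saved under pics/ and viewed, at most 10 in all, crops included, and the job is handed in when it is done.

Besides the shell and the picture viewer there is one more tool, called after "Emit:" by a JSON object that holds its "fn" and its "kwargs". play_rows: Moves the arm, as the interface text tells. Shifts and turns lie within -1 to 1; 1 stands for 0.25 m of shift or 180 degrees of turn. Its arguments: {"type":"object","properties":{"deltas":{"type":"array"},"force":{"type":"number"}},"required":["deltas"]}

```bash
mkdir -p pics; cat > h.py <<'E'
import numpy as np, cv2
from station import manip
def cloud(f,m=None):
    z=f["z_map"]; K=np.array(f["intrinsics"]); v,u=np.nonzero((z>0) if m is None else (m&(z>0)))
    d=z[v,u]; p=np.c_[(u-K[0,2])*d/K[0,0],(v-K[1,2])*d/K[1,1],d]
    return p@np.array(f["orientation"]).T+np.array(f["origin"])
E
python3 - <<'E'
from h import *
fs={}
for n in ("scene","top"):
    f=manip.grab_frame(n); fs[n]=f; cv2.imwrite(f"pics/{n}0.png",f["frame"][:,:,::-1])
    print(n,np.round(f["origin"]),np.round(f["orientation"],2).tolist())
    for l in "dish gift_box count_pad cover_large cover_middle cover_small easel_large easel_middle easel_small".split():
        r=manip.pinpoint(l,f); print(l,[(np.round(x["xyz"]).tolist(),round(x["conf"],2)) for x in r[:2]])
print(manip.get_obs())
E
```

```text
scene [-87. 370. 591.] [[-0.32, -0.6, 0.74], [-0.95, 0.2, -0.25], [0.0, -0.78, -0.63]]
dish [([439.0, 213.0, 1.0], 0.81), ([697.0, 7.0, -1.0], 0.36)]
gift_box [([437.0, 212.0, 4.0], 0.6), ([433.0, 214.0, 3.0], 0.2)]
count_pad [([412.0, -87.0, 3.0], 0.89)]
cover_large [([624.0, 332.0, 43.0], 0.71)]
cover_middle [([445.0, 340.0, 43.0], 0.65), ([623.0, 199.0, 41.0], 0.34)]
cover_small [([622.0, 199.0, 39.0], 0.85)]
easel_large [([620.0, 349.0, 4.0], 0.6)]
easel_middle [([432.0, 356.0, -1.0], 0.71), ([620.0, 346.0, 3.0], 0.58)]
easel_small [([610.0, 208.0, 1.0], 0.54)]
top [ 486.  142. 1096.] [[0.03, -1.0, 0.08], [-1.0, -0.03, 0.01], [-0.01, -0.08, -1.0]]
dish [([435.0, 211.0, 0.0], 0.9), ([728.0, 264.0, -1.0], 0.51)]
gift_box [([438.0, 221.0, 3.0], 0.64), ([411.0, -88.0, 7.0], 0.25)]
count_pad []
cover_large [([622.0, 328.0, 39.0], 0.73)]
cover_middle [([442.0, 340.0, 41.0], 0.71)]
cover_small [([626.0, 201.0, 42.0], 0.9)]
easel_large []
easel_middle [([437.0, 210.0, -2.0], 0.49)]
easel_small [([699.0, 10.0, 1.0], 0.67)]
{'clock': 1.0, 'q': array([-7.19073685e+01,  1.36488944e+01, -7.74657318e-01,  7.55832999e+01,
        1.59626255e-03,  8.99995422e+01]), 'qvel': array([-0.03214074,  0.05718092,  0.00186842,  0.04705439, -0.00845505,
       -0.04977403]), 'effort': array([-2.22648996e-03, -5.38591969e+01,  3.46692789e+01,  3.01682288e-03,
        6.43334056e-05,  1.23389512e-05]), 'ee_pos': array([ 163.03543114, -498.99732091,  231.25877062]), 'eef_rot': array([[ 9.50553197e-01,  3.10561780e-01, -1.06549568e-05],
       [ 3.10561779e-01, -9.50553190e-01,  1.22323796e-04],
       [ 2.78609926e-05, -1.19584297e-04, -9.99999992e-01]]), 'contact_force': array([-0.25849102,  0.40953583, -0.03017829]), 'ft_torque': array([-0.00047438,  0.02728948,  0.08173789]), 'grasp_force': 0.0, 'gripper_width': 0.9978898195742865}
```

View pics/scene0.png

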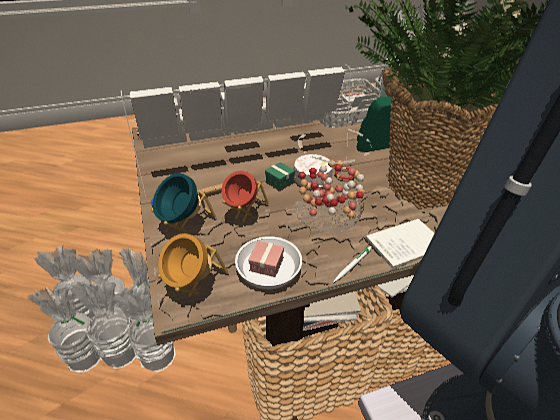

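View pics/top0.png

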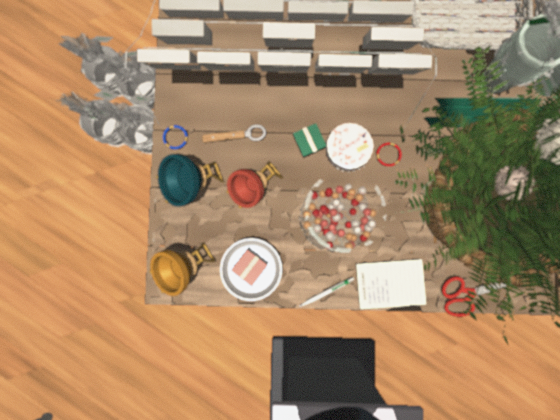

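```bash
cat >> h.py <<'E'
from scipy.optimize import least_squares
COV=dict(cover_large=(54,30,30.5),cover_middle=(47,28,23.5),cover_small=(40,21,16.5))
def segd(p,a,b):
    a,b=np.array(a,float),np.array(b,float); t=np.clip((p-a)@(b-a)/((b-a)@(b-a)),0,1)
    return np.linalg.norm(p-a-t[:,None]*(b-a),axis=1)
def fitcover(name,P,x0):
    """x=(px,py,pz,ax,ay): knob centre and the horizontal part of the z axis"""
    R,k,fl=COV[name]
    t=np.linspace(0,np.pi/2,7)
    cur=[(fl+(R-8-fl)*np.sin(s),48-25*np.cos(s)) for s in t]
    out=[(fl+(R-fl)*np.sin(s),48-30*np.cos(s)) for s in t]
    pl=[(0,23)]+cur+[(R-8,62),(R,62)]+out[::-1]
    def f(x):
        a=np.array([x[3],x[4],np.sqrt(max(1e-6,1-x[3]**2-x[4]**2))]); d=P-x[:3]; h=d@a
        r=np.linalg.norm(d-h[:,None]*a,axis=1); q=np.c_[r,h]
        return np.minimum(np.min([segd(q,pl[i],pl[i+1]) for i in range(len(pl)-1)],axis=0),12)
    s=least_squares(f,x0,loss="soft_l1",f_scale=2,x_scale=[1,1,1,.02,.02])
    return s.x,np.median(f(s.x))
def seg(l,f):
    r=manip.cut_out(l,f); return (r[0]["pixels"],r[0]["conf"]) if r else (np.zeros((420,560),bool),0)
def circ(P):
    s=least_squares(lambda x:np.hypot(P[:,0]-x[0],P[:,1]-x[1])-x[2],[*P[:,:2].mean(0),60],loss="soft_l1"); return s.x
E
python3 - <<'E'
from h import *
x0=dict(cover_large=(623,330,42),cover_middle=(443,340,42),cover_small=(625,200,42))
F={n:manip.grab_frame(n) for n in ("scene","top")}
for c in COV:
    Ps=[]
    for n,f in F.items():
        m,cf=seg(c,f); P=cloud(f,m); P=P[np.linalg.norm(P-np.add(x0[c],(0,0,40)),axis=1)<110][::2]; Ps.append(P)
    for P in (*Ps,np.vstack(Ps)):
        x,e=fitcover(c,P,[*x0[c],-.32,.56]); print(c,len(P),np.round(x,3),"tilt",np.round(np.degrees(np.arcsin(np.hypot(x[3],x[4]))),1),"yaw",round(np.arctan2(-x[4],-x[3]),3),round(e,2))
for n,f in F.items():
    m,_=seg("dish",f); P=cloud(f,m); P=P[np.hypot(P[:,0]-437,P[:,1]-212)<80]; P=P[(P[:,2]>23)&(np.hypot(P[:,0]-437,P[:,1]-212)>50)]
    print("dish",circ(P),P[:,2].max())
    m,_=seg("gift_box",f); P=cloud(f,m); top=np.percentile(P[:,2],90); P=P[(abs(P[:,2]-top)<5)]
    print("box",top,cv2.minAreaRect(P[:,:2].astype(np.float32)))
    m,_=seg("count_pad",f); P=cloud(f,m)
    if len(P): print("pad",np.median(P,0),cv2.minAreaRect(P[:,:2].astype(np.float32)))
f=F["top"];P=np.vstack([cloud(f) for f in F.values()])
Q=P[(P[:,0]<450)&(P[:,0]>50)&(P[:,2]>120)&(P[:,1]<300)&(P[:,1]>-450)&(np.hypot(P[:,0],P[:,1])>200)]
print(len(Q)); H,a,b=np.histogram2d(Q[:,0],Q[:,1],bins=[range(50,451,50),range(-450,301,50)]); print(H.astype(int))
E
```

```text
cover_large 911 [ 6.14278e+02  3.27345e+02  4.25060e+01 -1.95000e-01  6.23000e-01] tilt 40.8 yaw -1.267 1.71
cover_large 946 [ 6.23286e+02  3.29630e+02  4.30560e+01 -2.34000e-01  5.78000e-01] tilt 38.6 yaw -1.186 1.77
cover_large 1857 [ 6.18345e+02  3.23821e+02  4.68170e+01 -2.11000e-01  6.38000e-01] tilt 42.2 yaw -1.252 1.84
cover_middle 1103 [ 4.41369e+02  3.41936e+02  4.13030e+01 -3.49000e-01  5.46000e-01] tilt 40.4 yaw -1.002 1.48
cover_middle 841 [ 4.39660e+02  3.46135e+02  4.19150e+01 -2.98000e-01  4.56000e-01] tilt 33.0 yaw -0.993 1.94
cover_middle 1944 [ 4.42226e+02  3.40674e+02  4.24010e+01 -3.43000e-01  5.41000e-01] tilt 39.9 yaw -1.005 1.64
cover_small 517 [ 6.06775e+02  1.95803e+02  4.16280e+01 -3.01000e-01  5.60000e-01] tilt 39.5 yaw -1.077 1.9
cover_small 600 [ 6.28533e+02  1.96909e+02  5.38780e+01 -5.55000e-01  4.65000e-01] tilt 46.4 yaw -0.697 1.75
cover_small 1117 [ 6.12221e+02  1.90487e+02  5.64140e+01 -3.27000e-01  7.30000e-01] tilt 53.1 yaw -1.15 1.42
dish [431.59564961 213.6105734   62.46144539] 26.79954328868962
box 40.57415205956952 ((435.97015380859375, 215.33
[... 499 characters left out ...]
.85333251953125, 143.39280700683594), 5.6758131980896)
4579
[[   0    0    0    0    0    0    0    0    0    0    0    0    0    0
     0]
 [   0    0    0    0    0    0    0    0    0    0    0    0    0    0
     0]
 [   0    0    0    0    0    0    0    0    0   22    0   38    0    0
     0]
 [   0    0    0    0    0    0    0    0   98   72    0    0    0    0
     0]
 [   0    0    0    0    0    0    0    0    0    0    0    0    0    0
     0]
 [   0    0    0    0    0    0    0    0    0    0    0    0    0    0
     0]
 [   0    0    0    0   21  172  124    0    0    0    0    0    0    0
     0]
 [   0    0    0   34 1848 1368  782    0    0    0    0    0    0    0
     0]]
```

```bash
cat >> h.py <<'E'
from scipy.spatial.transform import Rotation as Ro
def Rdown(yaw):  # tool down, y axis at yaw (deg)
    a=np.radians(yaw); y=np.array([np.cos(a),np.sin(a),0]); z=np.array([0,0,-1.]); return np.c_[np.cross(y,z),y,z]
def Rcov(ax,ay):  # tool along minus cover axis, y towards the facing side (inward at the upper rim)
    a=np.array([ax,ay,np.sqrt(1-ax*ax-ay*ay)]); u=np.array([0,0,1.])-a[2]*a; u/=np.linalg.norm(u); y=-u; z=-a
    return np.c_[np.cross(y,z),y,z],a,u
def plan(*tg,p0=None,R0=None):
    o=manip.get_obs(); p0=o["ee_pos"] if p0 is None else p0; R0=o["eef_rot"] if R0 is None else R0
    for p,R in tg:
        d=R0.T@(np.array(p)-p0)/250; w=Ro.from_matrix(R0.T@R).as_rotvec()/np.pi
        print("off",np.round(d,3).tolist(),"rot",np.round(w,4).tolist(),"rows",round(max(np.linalg.norm(d)*5,np.linalg.norm(w)*180/8.59),1))
E
python3 - <<'E'
from h import *
P=cloud(manip.grab_frame("top"))
Q=P[(P[:,0]<450)&(P[:,0]>50)&(P[:,2]>120)&(P[:,1]<-50)&(P[:,1]>-450)&(np.hypot(P[:,0],P[:,1])>200)]
print(len(Q),np.percentile(Q[:,2],[0,5,50,95]),np.percentile(Q[:,0],[0,5]),np.percentile(Q[:,1],[5,95,100]))
plan(((270,-290,280),Rdown(-30)))
E
```

```text
2177 [249.35261795 276.48404212 380.18999744 432.42562127] [356.13506828 397.31376491] [-232.5667203  -126.66761148 -107.249154  ]
off [0.666, -0.662, -0.195] rot [-0.0, -0.0, -0.2328] rows 4.9
```

Emit:
{"fn": "play_rows", "kwargs": {"deltas": [{"offset":[0.66,-0.66,-0.2],"rotation":[0,0,-0.23],"claw":1},{"offset":[0.66,-0.66,-0.2],"rotation":[0,0,-0.23],"claw":1},{"offset":[0.66,-0.66,-0.2],"rotation":[0,0,-0.23],"claw":1},{"offset":[0.66,-0.66,-0.2],"rotation":[0,0,-0.23],"claw":1},{"offset":[0.66,-0.66,-0.2],"rotation":[0,0,-0.23],"claw":1},{"offset":[0.66,-0.66,-0.2],"rotation":[0,0,-0.23],"claw":1}]}}

```text
clock: 2.35
ee_pos: [270.1, -288.0, 282.7]
eef_rot: [[0.501, 0.866, 0.002], [0.866, -0.501, -0.001], [0.0, 0.002, -1.0]]
contact_force: [-0.6, 0.1, -0.2]
gripper_width: 1.0
grasp_force: 0.0
```

```bash
python3 - <<'E'
from h import *
o=manip.get_obs(); print(o["ee_pos"],o["q"])
plan(((305,-60,280),Rdown(20)))
plan(((405,180,230),Rdown(54)),p0=np.array([305,-60,280.]),R0=Rdown(20))
E
```

```text
[ 270.07012841 -287.96350326  282.70019667] [-4.68779894e+01 -1.11184526e-01 -9.38850599e+00  8.06127977e+01
  5.33081824e-02  7.31572686e+01]
off [0.859, -0.335, 0.01] rot [0.0007, 0.0002, -0.278] rows 5.8
off [0.765, 0.704, 0.2] rot [0.0, 0.0, -0.1889] rows 5.3
```

Emit:
{"fn": "play_rows", "kwargs": {"deltas": [{"offset":[0.86,-0.335,0.01],"rotation":[0,0,-0.278],"claw":1},{"offset":[0.86,-0.335,0.01],"rotation":[0,0,-0.278],"claw":1},{"offset":[0.86,-0.335,0.01],"rotation":[0,0,-0.278],"claw":1},{"offset":[0.86,-0.335,0.01],"rotation":[0,0,-0.278],"claw":1},{"offset":[0.86,-0.335,0.01],"rotation":[0,0,-0.278],"claw":1},{"offset":[0.86,-0.335,0.01],"rotation":[0,0,-0.278],"claw":1},{"offset":[0.86,-0.335,0.01],"rotation":[0,0,-0.278],"claw":1}]}}

```text
clock: 3.05
ee_pos: [305.8, -62.7, 278.8]
eef_rot: [[-0.338, 0.941, 0.0], [0.941, 0.338, -0.0], [-0.0, 0.0, -1.0]]
contact_force: [-0.5, 0.1, 1.2]
gripper_width: 1.0
grasp_force: 0.0
```

Emit:
{"fn": "play_rows", "kwargs": {"deltas": [{"offset":[0.765,0.7,0.2],"rotation":[0,0,-0.19],"claw":1},{"offset":[0.765,0.7,0.2],"rotation":[0,0,-0.19],"claw":1},{"offset":[0.765,0.7,0.2],"rotation":[0,0,-0.19],"claw":1},{"offset":[0.765,0.7,0.2],"rotation":[0,0,-0.19],"claw":1},{"offset":[0.765,0.7,0.2],"rotation":[0,0,-0.19],"claw":1},{"offset":[0.765,0.7,0.2],"rotation":[0,0,-0.19],"claw":1},{"offset":[0.765,0.7,0.2],"rotation":[0,0,-0.19],"claw":1}]}}

```text
clock: 3.75
ee_pos: [407.4, 176.1, 227.7]
eef_rot: [[-0.805, 0.594, -0.002], [0.594, 0.805, -0.001], [0.001, -0.002, -1.0]]
contact_force: [0.4, -0.1, 0.2]
gripper_width: 0.998
grasp_force: 0.0
```

```bash
python3 - <<'E'
from h import *
o=manip.get_obs(); print(o["ee_pos"],o["q"])
f=manip.grab_frame("wrist"); cv2.imwrite("pics/w1.png",f["frame"][:,:,::-1])
print(f["origin"],np.round(f["orientation"],2).tolist())
for c in ("gift_box","dish"): print(c,[(np.round(r["xyz"]),r["conf"]) for r in manip.pinpoint(c,f)[:2]])
m,_=seg("gift_box",f); P=cloud(f,m); P=P[np.hypot(P[:,0]-437,P[:,1]-213)<60]; top=np.percentile(P[:,2],90); P=P[abs(P[:,2]-top)<5]
print(top,cv2.minAreaRect(P[:,:2].astype(np.float32)),len(P))
m,_=seg("dish",f); P=cloud(f,m); P=P[(P[:,2]>23)&(P[:,2]<35)&(abs(np.hypot(P[:,0]-433,P[:,1]-212)-63)<10)]; print(circ(P),len(P))
E
```

```text
[407.40375881 176.08546128 227.72751477] [ 2.33768242e+01  5.84626315e+00 -1.10448757e+01  7.32177115e+01
 -3.13199901e-03  5.97992741e+01]
[352.27895858 218.67988729 371.04994378] [[0.59, 0.77, 0.22], [0.8, -0.57, -0.16], [-0.0, 0.27, -0.96]]
gift_box [(array([433., 216.,   9.]), 0.75)]
dish [(array([623., 347.,  -1.]), 0.57)]
42.60149754216536 ((437.3552551269531, 217.13961791992188), (54.69810485839844, 55.4752082824707), 54.55792999267578) 3266
[433.66000475 213.95637649  62.02226949] 2244
```

View pics/w1.png

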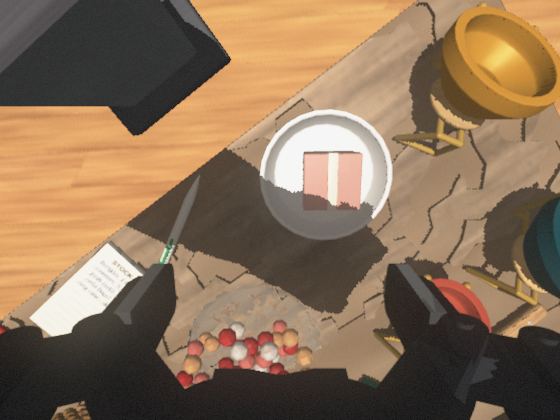

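```bash
python3 - <<'E'
from h import *
R=Rdown(54.5); p=(436,215.5)
plan(((*p,160),R),((*p,60),R),((*p,11),R))
E
```

```text
off [0.004, 0.203, 0.277] rot [0.0001, 0.0001, -0.0052] rows 1.7
off [0.004, 0.203, 0.677] rot [0.0001, 0.0001, -0.0052] rows 3.5
off [0.004, 0.203, 0.873] rot [0.0001, 0.0001, -0.0052] rows 4.5
```

Emit:
{"fn": "play_rows", "kwargs": {"deltas": [{"offset":[0.004,0.203,0.15],"rotation":[0,0,-0.005],"claw":0.88},{"offset":[0.004,0.203,0.3],"rotation":[0,0,-0.005],"claw":0.88},{"offset":[0.004,0.203,0.45],"rotation":[0,0,-0.005],"claw":0.88},{"offset":[0.004,0.203,0.6],"rotation":[0,0,-0.005],"claw":0.88},{"offset":[0.004,0.203,0.7],"rotation":[0,0,-0.005],"claw":0.88},{"offset":[0.004,0.203,0.8],"rotation":[0,0,-0.005],"claw":0.88},{"offset":[0.004,0.203,0.873],"rotation":[0,0,-0.005],"claw":0.88},{"offset":[0.004,0.203,0.873],"rotation":[0,0,-0.005],"claw":0.88},{"offset":[0.004,0.203,0.873],"rotation":[0,0,-0.005],"claw":0.6},{"offset":[0.004,0.203,0.873],"rotation":[0,0,-0.005],"claw":0.6},{"offset":[0.004,0.203,0.873],"rotation":[0,0,-0.005],"claw":0.6},{"offset":[0.004,0.203,0.873],"rotation":[0,0,-0.005],"claw":0.6}], "force": 25}}

```text
clock: 5.2
ee_pos: [436.8, 217.3, 11.9]
eef_rot: [[-0.815, 0.579, 0.002], [0.579, 0.815, 0.001], [-0.001, 0.002, -1.0]]
contact_force: [0.6, -1.3, 8.1]
gripper_width: 0.634
grasp_force: 27.5
```

Emit:
{"fn": "play_rows", "kwargs": {"deltas": [{"offset":[0,0,-0.05],"rotation":[0,0,0],"claw":0.5},{"offset":[0,0,-0.12],"rotation":[0,0,0],"claw":0.5},{"offset":[0,0,-0.3],"rotation":[0,0,0],"claw":0.5},{"offset":[0,0,-0.5],"rotation":[0,0,0],"claw":0.5},{"offset":[0,0,-0.7],"rotation":[0,0,0],"claw":0.5},{"offset":[0,0,-0.85],"rotation":[0,0,0],"claw":0.5},{"offset":[0,0,-0.95],"rotation":[0,0,0],"claw":0.5},{"offset":[0,0,-0.95],"rotation":[0,0,0],"claw":0.5}], "force": 25}}

```text
clock: 6.0
ee_pos: [437.2, 217.9, 252.3]
eef_rot: [[-0.815, 0.579, 0.006], [0.579, 0.815, 0.003], [-0.003, 0.006, -1.0]]
contact_force: [1.1, 0.3, -0.4]
gripper_width: 0.638
grasp_force: 26.9
```

```bash
python3 - <<'E'
from h import *
f=manip.grab_frame("top"); g=manip.grab_frame("scene"); cv2.imwrite("pics/s2.png",g["frame"][:,:,::-1])
for n,x in (("t",f),("s",g)):
  for c in ("gift_box","dish"): print(n,c,[(np.round(r["xyz"]),r["conf"]) for r in manip.pinpoint(c,x)[:2]])
plan(((360,80,250),Rdown(30)),((318,-10,250),Rdown(10)))
plan(((400,-50,250),Rdown(-2)),((400,-50,50),Rdown(-2)),((400,-50,16),Rdown(-2)),p0=np.array([318,-10,250]),R0=Rdown(10))
E
```

```text
t gift_box []
t dish [(array([435., 210.,  -1.]), 0.89), (array([393.,  49.,  -0.]), 0.75)]
s gift_box [(array([439., 216., 248.]), 0.57)]
s dish [(array([437., 212.,   3.]), 0.87)]
off [-0.071, -0.621, -0.011] rot [-0.0006, -0.0002, 0.1369] rows 3.1
off [-0.143, -1.011, -0.011] rot [-0.0007, -0.0001, 0.248] rows 5.2
off [-0.215, 0.295, 0.0] rot [0.0, 0.0, 0.0667] rows 1.8
off [-0.215, 0.295, 0.8] rot [0.0, 0.0, 0.0667] rows 4.4
off [-0.215, 0.295, 0.936] rot [0.0, 0.0, 0.0667] rows 5.0
```

View pics/s2.png

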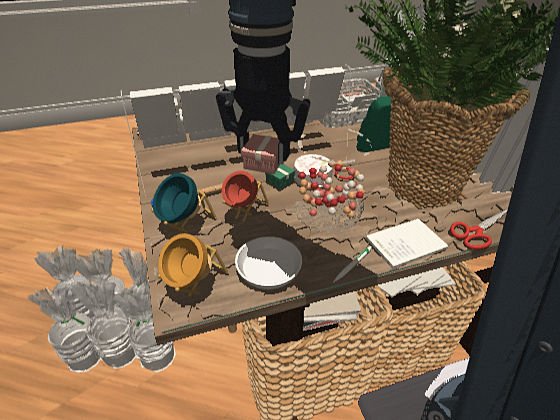

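Emit:
{"fn": "play_rows", "kwargs": {"deltas": [{"offset":[-0.04,-0.3,0],"rotation":[0,0,0.07],"claw":0.5},{"offset":[-0.08,-0.62,0],"rotation":[0,0,0.14],"claw":0.5},{"offset":[-0.11,-0.8,0],"rotation":[0,0,0.19],"claw":0.5},{"offset":[-0.14,-1,0],"rotation":[0,0,0.25],"claw":0.5},{"offset":[-0.14,-1,0],"rotation":[0,0,0.25],"claw":0.5},{"offset":[-0.14,-1,0],"rotation":[0,0,0.25],"claw":0.5},{"offset":[-0.14,-1,0],"rotation":[0,0,0.25],"claw":0.5}]}}

```text
clock: 7.0
ee_pos: [319.0, -8.1, 247.8]
eef_rot: [[-0.163, 0.987, -0.0], [0.987, 0.163, 0.0], [0.0, -0.0, -1.0]]
contact_force: [0.4, 1.2, -1.0]
gripper_width: 0.64
grasp_force: 27.0
```

```bash
python3 - <<'E'
from h import *
plan(((400,-50,250),Rdown(-2)),((400,-50,50),Rdown(-2)),((400,-50,15.5),Rdown(-2)))
print(manip.get_obs()["ee_pos"])
E
```

```text
off [-0.218, 0.292, -0.009] rot [-0.0001, -0.0001, 0.0634] rows 1.8
off [-0.219, 0.292, 0.791] rot [-0.0001, -0.0001, 0.0634] rows 4.4
off [-0.219, 0.292, 0.929] rot [-0.0001, -0.0001, 0.0634] rows 5.0
[319.04597861  -8.0673268  247.76264345]
```

Emit:
{"fn": "play_rows", "kwargs": {"deltas": [{"offset":[-0.11,0.15,0],"rotation":[0,0,0.03],"claw":0.5},{"offset":[-0.219,0.292,0.05],"rotation":[0,0,0.063],"claw":0.5},{"offset":[-0.219,0.292,0.22],"rotation":[0,0,0.063],"claw":0.5},{"offset":[-0.219,0.292,0.4],"rotation":[0,0,0.063],"claw":0.5},{"offset":[-0.219,0.292,0.58],"rotation":[0,0,0.063],"claw":0.5},{"offset":[-0.219,0.292,0.73],"rotation":[0,0,0.063],"claw":0.5},{"offset":[-0.219,0.292,0.84],"rotation":[0,0,0.063],"claw":0.5},{"offset":[-0.219,0.292,0.9],"rotation":[0,0,0.063],"claw":0.5},{"offset":[-0.219,0.292,0.92],"rotation":[0,0,0.063],"claw":0.5},{"offset":[-0.219,0.292,0.929],"rotation":[0,0,0.063],"claw":0.5},{"offset":[-0.219,0.292,0.929],"rotation":[0,0,0.063],"claw":0.5}]}}

```text
clock: 8.1
ee_pos: [401.4, -48.2, 16.0]
eef_rot: [[0.028, 1.0, 0.0], [1.0, -0.028, 0.0], [0.0, 0.0, -1.0]]
contact_force: [0.2, -0.9, -0.9]
gripper_width: 0.638
grasp_force: 27.0
```

Emit:
{"fn": "play_rows", "kwargs": {"deltas": [{"offset":[0,0,0.006],"rotation":[0,0,0],"claw":0.5},{"offset":[0,0,0.006],"rotation":[0,0,0],"claw":0.5},{"offset":[0,0,0.006],"rotation":[0,0,0],"claw":0.85},{"offset":[0,0,0.006],"rotation":[0,0,0],"claw":0.85},{"offset":[0,0,0.006],"rotation":[0,0,0],"claw":0.85},{"offset":[0,0,-0.05],"rotation":[0,0,0],"claw":0.85},{"offset":[0,0,-0.2],"rotation":[0,0,0],"claw":0.85},{"offset":[0,0,-0.4],"rotation":[0,0,0],"claw":0.85},{"offset":[0,0,-0.6],"rotation":[0,0,0],"claw":0.85},{"offset":[0,0,-0.8],"rotation":[0,0,0],"claw":0.85},{"offset":[0,0,-0.95],"rotation":[0,0,0],"claw":0.85},{"offset":[-0.2,-0.4,-0.95],"rotation":[0,0,-0.05],"claw":0.5},{"offset":[0,-0.4,-0.95],"rotation":[0,0,-0.1],"claw":0.4},{"offset":[0.2,-0.4,-0.95],"rotation":[0,0,-0.15],"claw":0.35},{"offset":[0.4,-0.4,-0.95],"rotation":[0,0,-0.2],"claw":0.35},{"offset":[0.6,-0.35,-0.95],"rotation":[0,0,-0.25],"claw":0.35},{"offset":[0.8,-0.3,-0.95],"rotation":[0,0,-0.3],"claw":0.35},{"offset":[0.95,-0.2,-0.95],"rotation":[0,0,-0.35],"claw":0.35},{"offset":[0.95,-0.2,-0.95],"rotation":[0,0,-0.35],"claw":0.35},{"offset":[0.95,-0.2,-0.95],"rotation":[0,0,-0.35],"claw":0.35}]}}

```text
clock: 10.1
ee_pos: [358.0, 191.3, 252.8]
eef_rot: [[-0.879, 0.478, -0.001], [0.478, 0.879, -0.001], [0.001, -0.001, -1.0]]
contact_force: [-0.5, -0.7, -0.1]
gripper_width: 0.347
grasp_force: 0.0
```

```bash
cat >> h.py <<'E'
T40=np.sin(np.radians(40))
def fit3(name,P,x0,yaw=-1.05):
    R,k,fl=COV[name]; t=np.linspace(0,np.pi/2,7)
    cur=[(fl+(R-8-fl)*np.sin(s),48-25*np.cos(s)) for s in t]; out=[(fl+8+(R-fl-8)*np.sin(s),48-25*np.cos(s)) for s in t]
    pl=[(0,23)]+cur+[(R-8,62),(R,62)]+out[::-1]
    def f(x):
        a=np.array([-np.cos(x[3])*T40,-np.sin(x[3])*T40,np.cos(np.radians(40))]); d=P-x[:3]; h=d@a
        q=np.c_[np.linalg.norm(d-h[:,None]*a,axis=1),h]
        return np.r_[np.minimum(np.min([segd(q,pl[i],pl[i+1]) for i in range(len(pl)-1)],axis=0),12)]
    s=least_squares(f,[*x0,yaw],loss="soft_l1",f_scale=1.5,x_scale=[1,1,1,.02]); return s.x,np.median(f(s.x))
def pregrasp(x,name,depth,back):
    """x=(px,py,pz,yaw) -> TCP pose at the upper rim, tips 'depth' below rim, backed off along the axis"""
    R,a,u=Rcov(-np.cos(x[3])*T40,-np.sin(x[3])*T40)
    return np.array(x[:3])+a*(62-depth+back)+u*(COV[name][0]-4),R
E
cat > m.py <<'E'
from h import *
import sys
X0=dict(cover_large=(623,330,42),cover_middle=(442,341,42),cover_small=(624,200,42))
def meas(c,cams):
    Ps=[]
    for n in cams:
        f=manip.grab_frame(n); m,cf=seg(c,f); m=cv2.erode(m.astype(np.uint8),np.ones((3,3)))>0; P=cloud(f,m)
        P=P[np.linalg.norm(P-np.add(X0[c],(0,0,40)),axis=1)<100]; P=P[::max(1,len(P)//1500)]; Ps.append(P)
        if len(P)>50:
            x,e=fit3(c,P,X0[c]); print(c,n,len(P),round(cf,2),np.round(x,2),round(e,2))
    x,e=fit3(c,np.vstack(Ps),X0[c]); print(c,"all",np.round(x,3),round(e,2)); return x
E
python3 - <<'E'
from m import *
for c in COV: meas(c,("scene","top","wrist") if c!="cover_large" else ("scene","top"))
o=manip.get_obs(); print(o["q"])
E
```

```text
cover_large scene 1667 0.86 [614.57 327.58  41.66  -1.25] 1.51
cover_large top 1782 0.62 [624.79 323.38  46.73  -1.17] 1.72
cover_large all [618.08  324.721  44.777  -1.236] 1.78
cover_middle scene 1987 0.75 [440.87 342.03  41.12  -1.02] 1.58
cover_middle top 1442 0.71 [431.12 340.53  46.94  -1.31] 1.51
cover_middle wrist 1677 0.72 [443.58 343.24  43.59  -1.  ] 1.29
cover_middle all [442.607 342.079  43.142  -1.004] 1.82
cover_small scene 922 0.6 [609.65 194.49  40.25  -0.98] 1.6
cover_small top 1040 0.66 [622.94 192.81  47.33  -0.87] 1.65
cover_small wrist 219 0.6 [610.98 191.65  49.5   -1.06] 0.54
cover_small all [611.796 191.097  45.847  -1.031] 1.95
[ 2.79699066e+01  1.41714691e+00 -1.21117622e+01  7.64699480e+01
  6.07186091e-03  5.66803376e+01]
```

```bash
python3 - <<'E'
from h import *
p,R=pregrasp((620,326,42,-1.2),"cover_large",19,110); print(p,np.round(R,2).tolist())
plan(((440,290,300),Rdown(105)),(p,R))
E
```

```text
[598.24248876 381.96361783 191.34418028] [[-0.93, -0.28, 0.23], [-0.36, 0.71, -0.6], [0.0, -0.64, -0.77]]
off [-0.096, 0.508, -0.187] rot [0.0, -0.0, -0.2428] rows 5.1
off [-0.475, 1.135, 0.248] rot [0.2078, -0.0968, -0.2659] rows 7.4
```

Emit:
{"fn": "play_rows", "kwargs": {"deltas": [{"offset":[-0.02,0.1,-0.05],"rotation":[0,0,-0.05],"claw":0.35},{"offset":[-0.1,0.5,-0.19],"rotation":[0,0,-0.24],"claw":0.35},{"offset":[-0.1,0.5,-0.19],"rotation":[0,0,-0.24],"claw":0.35},{"offset":[-0.1,0.5,-0.19],"rotation":[0,0,-0.24],"claw":0.35},{"offset":[-0.1,0.5,-0.19],"rotation":[0,0,-0.24],"claw":0.35},{"offset":[-0.1,0.5,-0.19],"rotation":[0,0,-0.24],"claw":0.35}]}}

```text
clock: 11.5
ee_pos: [440.0, 288.2, 300.3]
eef_rot: [[-0.967, -0.253, -0.001], [-0.253, 0.967, -0.0], [0.001, -0.0, -1.0]]
contact_force: [-0.5, -0.2, -0.2]
gripper_width: 0.346
grasp_force: 0.0
```

```bash
python3 - <<'E'
from h import *
p,R=pregrasp((620,326,42,-1.2),"cover_large",19,110)
plan((p,R))
print(manip.get_obs()["q"])
E
```

```text
off [-0.708, 0.203, 0.435] rot [0.2219, -0.013, -0.035] rows 4.7
[3.32166444e+01 1.30705075e+01 8.48645179e+00 8.54678533e+01
 5.63312874e-03 1.85583143e+01]
```

Emit:
{"fn": "play_rows", "kwargs": {"deltas": [{"offset":[-0.35,0.1,0.1],"rotation":[0.11,-0.006,-0.018],"claw":0.35},{"offset":[-0.708,0.203,0.435],"rotation":[0.222,-0.013,-0.035],"claw":0.35},{"offset":[-0.708,0.203,0.435],"rotation":[0.222,-0.013,-0.035],"claw":0.35},{"offset":[-0.708,0.203,0.435],"rotation":[0.222,-0.013,-0.035],"claw":0.35},{"offset":[-0.708,0.203,0.435],"rotation":[0.222,-0.013,-0.035],"claw":0.35},{"offset":[-0.708,0.203,0.435],"rotation":[0.222,-0.013,-0.035],"claw":0.35},{"offset":[-0.708,0.203,0.435],"rotation":[0.222,-0.013,-0.035],"claw":0.35}]}}

```text
clock: 12.2
ee_pos: [598.1, 381.5, 190.4]
eef_rot: [[-0.934, -0.274, 0.23], [-0.358, 0.715, -0.6], [0.0, -0.643, -0.766]]
contact_force: [-0.2, -0.5, 0.4]
gripper_width: 0.349
grasp_force: 0.0
```

```bash
python3 - <<'E'
from m import *
f=manip.grab_frame("wrist"); cv2.imwrite("pics/w3.png",f["frame"][:,:,::-1])
x=meas("cover_large",("wrist",)); 
m,_=seg("cover_large",f); P=cloud(f,m); 
R,a,u=Rcov(-np.cos(x[3])*T40,-np.sin(x[3])*T40)
x5,e=fitcover("cover_large",P[::3],[*x[:3],a[0],a[1]]); print(x5,e)
# rim plane: points with height near 62
h=(P-x[:3])@a; print("h pct",np.percentile(h,[2,50,90,98]))
print(manip.get_obs()["q"])
E
```

```text
cover_large wrist 1639 0.74 [626.05 330.83  43.45  -1.16] 1.19
cover_large all [626.047 330.826  43.453  -1.163] 1.19
[ 6.26473721e+02  3.31029933e+02  4.37246033e+01 -2.61412735e-01
  5.90793246e-01] 1.2549833329560975
h pct [21.31218412 39.80516798 61.52269047 62.3008651 ]
[ 46.88754388  47.50733372  41.05664569 103.31539017 -35.30789495
  32.40822386]
```

View pics/w3.png

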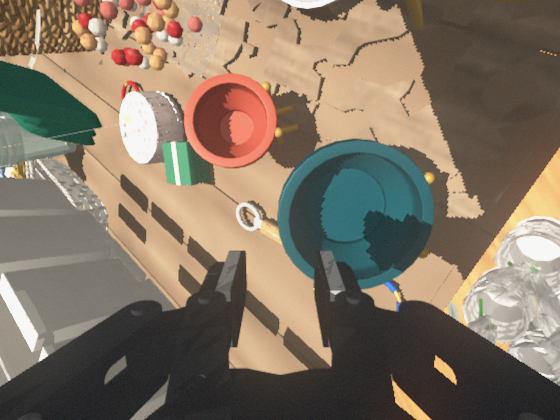

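```bash
python3 - <<'E'
from h import *
x=(626.1,330.8,43.4,-1.16)
for b in (60,20,0): plan(pregrasp(x,"cover_large",24,b))
E
```

```text
off [-0.025, 0.02, 0.219] rot [0.0009, -0.0078, -0.0122] rows 1.1
off [-0.029, 0.02, 0.379] rot [0.0009, -0.0078, -0.0122] rows 1.9
off [-0.031, 0.019, 0.459] rot [0.0009, -0.0078, -0.0122] rows 2.3
```

Emit:
{"fn": "play_rows", "kwargs": {"deltas": [{"offset":[-0.025,0.02,0.1],"rotation":[0.001,-0.008,-0.012],"claw":0.35},{"offset":[-0.025,0.02,0.2],"rotation":[0.001,-0.008,-0.012],"claw":0.35},{"offset":[-0.028,0.02,0.28],"rotation":[0.001,-0.008,-0.012],"claw":0.35},{"offset":[-0.029,0.02,0.34],"rotation":[0.001,-0.008,-0.012],"claw":0.35},{"offset":[-0.03,0.02,0.4],"rotation":[0.001,-0.008,-0.012],"claw":0.35},{"offset":[-0.031,0.019,0.459],"rotation":[0.001,-0.008,-0.012],"claw":0.35},{"offset":[-0.031,0.019,0.459],"rotation":[0.001,-0.008,-0.012],"claw":0.35}]}}

```text
clock: 13.1
ee_pos: [631.3, 316.4, 102.9]
eef_rot: [[-0.917, -0.306, 0.255], [-0.399, 0.701, -0.592], [0.002, -0.644, -0.765]]
contact_force: [-0.1, 0.1, 0.1]
gripper_width: 0.35
grasp_force: 0.0
```

```bash
python3 - <<'E'
from m import *
x=(626.1,330.8,43.4,-1.16); f=manip.grab_frame("wrist"); o=manip.get_obs()
p,R=pregrasp(x,"cover_large",24,0); print("err tool axes",R.T@(o["ee_pos"]-p))
cv2.imwrite("pics/w4.png",f["frame"][:,:,::-1])
meas("cover_large",("wrist",))
E
```

```text
err tool axes [0.64289524 0.33796306 1.27667983]
cover_large wrist 1518 0.9 [628.84 331.87  43.48  -1.15] 0.87
cover_large all [628.845 331.875  43.48   -1.149] 0.87
```

View pics/w4.png

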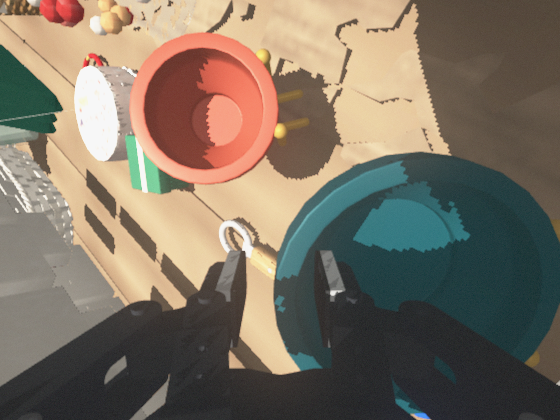

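Emit:
{"fn": "play_rows", "kwargs": {"deltas": [{"offset":[0,0,0],"rotation":[0,0,0],"claw":0.2},{"offset":[0,0,0],"rotation":[0,0,0],"claw":0.12},{"offset":[0,0,0],"rotation":[0,0,0],"claw":0},{"offset":[0,0,0],"rotation":[0,0,0],"claw":0},{"offset":[0,0,0],"rotation":[0,0,0],"claw":0},{"offset":[0,0,0],"rotation":[0,0,0],"claw":0}], "force": 50}}

```text
clock: 13.85
ee_pos: [630.6, 321.5, 102.6]
eef_rot: [[-0.915, -0.31, 0.258], [-0.403, 0.701, -0.588], [0.001, -0.643, -0.766]]
contact_force: [-6.8, 9.9, 8.8]
gripper_width: 0.139
grasp_force: 43.6
```

Emit:
{"fn": "play_rows", "kwargs": {"deltas": [{"offset":[0,0,-0.04],"rotation":[0,0,0],"claw":0},{"offset":[0,0,-0.1],"rotation":[0,0,0],"claw":0},{"offset":[0,0,-0.18],"rotation":[0,0,0],"claw":0},{"offset":[0,0,-0.28],"rotation":[0,0,0],"claw":0},{"offset":[0,0,-0.4],"rotation":[0,0,0],"claw":0},{"offset":[0,0,-0.5],"rotation":[0,0,0],"claw":0},{"offset":[0,0,-0.5],"rotation":[0,0,0],"claw":0}], "force": 60}}

```text
clock: 14.55
ee_pos: [598.6, 395.4, 199.1]
eef_rot: [[-0.915, -0.309, 0.26], [-0.404, 0.7, -0.589], [0.0, -0.644, -0.765]]
contact_force: [-0.3, -0.2, -1.2]
gripper_width: 0.096
grasp_force: 61.9
```

```bash
python3 - <<'E'
from h import *
o=manip.get_obs(); 
plan(((500,330,290),Rdown(113)),((420,290,270),Rdown(113)))
print(o["q"])
E
```

```text
off [0.467, -0.295, -0.226] rot [-0.2226, 0.0014, 0.0043] rows 4.7
off [0.824, -0.257, -0.154] rot [-0.2226, 0.0014, 0.0043] rows 4.7
[ 47.99243092  47.80554453  42.09768769 103.33344849 -35.95621185
  30.40700017]
```

Emit:
{"fn": "play_rows", "kwargs": {"deltas": [{"offset":[0.2,-0.15,-0.15],"rotation":[-0.05,0,0],"claw":0},{"offset":[0.467,-0.295,-0.226],"rotation":[-0.12,0.001,0.002],"claw":0},{"offset":[0.6,-0.28,-0.2],"rotation":[-0.18,0.001,0.004],"claw":0},{"offset":[0.824,-0.257,-0.154],"rotation":[-0.2226,0.001,0.004],"claw":0},{"offset":[0.824,-0.257,-0.154],"rotation":[-0.2226,0.001,0.004],"claw":0},{"offset":[0.824,-0.257,-0.154],"rotation":[-0.2226,0.001,0.004],"claw":0},{"offset":[0.824,-0.257,-0.154],"rotation":[-0.2226,0.001,0.004],"claw":0}]}}

```text
clock: 15.25
ee_pos: [420.3, 286.4, 268.7]
eef_rot: [[-0.922, -0.388, -0.0], [-0.388, 0.922, -0.003], [0.002, -0.003, -1.0]]
contact_force: [0.9, 0.9, -0.1]
gripper_width: 0.097
grasp_force: 62.2
```

```bash
python3 - <<'E'
from h import *
o=manip.get_obs(); print(o["ee_pos"])
plan(((454,167,180),Rdown(113)))
print(o["q"])
E
```

```text
[420.28365194 286.37754244 268.74165834]
off [0.06, -0.491, 0.356] rot [-0.0009, -0.0005, -0.0009] rows 3.1
[34.35253417 11.5617055   1.94399623 80.50488807 -0.13653465 11.51833388]
```

Emit:
{"fn": "play_rows", "kwargs": {"deltas": [{"offset":[0.02,-0.2,0.1],"rotation":[0,0,0],"claw":0},{"offset":[0.04,-0.38,0.23],"rotation":[0,0,0],"claw":0},{"offset":[0.06,-0.49,0.33],"rotation":[-0.001,0,0],"claw":0},{"offset":[0.06,-0.49,0.356],"rotation":[-0.001,0,0],"claw":0},{"offset":[0.06,-0.49,0.356],"rotation":[-0.001,0,0],"claw":0},{"offset":[0.06,-0.49,0.356],"rotation":[-0.001,0,0],"claw":0}]}}

```text
clock: 15.85
ee_pos: [455.0, 169.9, 179.8]
eef_rot: [[-0.921, -0.39, -0.003], [-0.39, 0.921, -0.0], [0.003, 0.001, -1.0]]
contact_force: [-0.6, -0.4, -0.9]
gripper_width: 0.098
grasp_force: 62.4
```

```bash
cat >> m.py <<'E'
def held(c,cams=("wrist","scene","top"),depth=24):
    """cover held upright: fit in the world, compared with the nominal from the tool pose"""
    o=manip.get_obs(); R=o["eef_rot"]; a=-R[:,2]; nom=o["ee_pos"]+R[:,1]*(COV[c][0]-4)-a*(62-depth); print("nom",np.round(nom,1),np.round(a,3))
    for n in cams:
        f=manip.grab_frame(n); m,cf=seg(c,f); m=cv2.erode(m.astype(np.uint8),np.ones((3,3)))>0; P=cloud(f,m)
        P=P[np.linalg.norm(P-nom-a*40,axis=1)<90]
        if len(P)<60: print(n,"none"); continue
        P=P[::max(1,len(P)//1500)]; x,e=fitcover(c,P,[*nom,a[0],a[1]]); print(n,len(P),round(cf,2),np.round(x,3),round(e,2))
        d=P-x[:3]; r=np.hypot(d[:,0],d[:,1]); q=P[P[:,2]>np.percentile(P[:,2],97)-3.5]
        if len(q)>30:
            C=np.c_[q[:,:2],np.ones(len(q))]; pl=np.linalg.lstsq(C,q[:,2],rcond=None)[0]; print("   rim z",round(q[:,2].mean(),1),"slope",np.round(-pl[:2],3),"circ",np.round(circ(q),1))
E
python3 - <<'E'
from m import *
held("cover_large")
f=manip.grab_frame("top")
m,_=seg("dish",f); P=cloud(f,m); print(len(P)); P=P[(P[:,2]>23)&(P[:,2]<35)&(abs(np.hypot(P[:,0]-433,P[:,1]-212)-63)<8)]
if len(P)>50:print(circ(P),len(P))
E
```

```text
nom [435.4 216.  141.8] [0.003 0.    1.   ]
wrist 1567 0.82 [ 4.43374e+02  2.03626e+02  1.31808e+02 -7.70000e-02  1.71000e-01] 0.98
   rim z 199.7 slope [-0.059  0.126] circ [435.4 218.   52. ]
scene 2344 0.71 [ 4.25637e+02  2.17029e+02  1.35949e+02  1.49000e-01 -7.00000e-03] 1.69
   rim z 195.5 slope [-0.044  0.138] circ [431.  220.2  51.5]
top none
0
```

Emit:
{"fn": "play_rows", "kwargs": {"deltas": [{"offset":[0,0,0],"rotation":[-0.03,0,0],"claw":0},{"offset":[0,0,0],"rotation":[-0.053,0,0],"claw":0},{"offset":[0,0,0],"rotation":[-0.053,0,0],"claw":0},{"offset":[0,0,0],"rotation":[-0.053,0,0],"claw":0}]}}

```text
clock: 16.65
ee_pos: [454.4, 168.4, 179.7]
eef_rot: [[-0.921, -0.383, -0.067], [-0.389, 0.909, 0.151], [0.003, 0.165, -0.986]]
contact_force: [-0.8, -0.5, 0.0]
gripper_width: 0.096
grasp_force: 62.4
```

```bash
python3 - <<'E'
import re
s=open("m.py").read()
i=s.index("        d=P-x[:3]; r=")
s=s[:i]+'''        b=np.array([x[3],x[4],np.sqrt(1-x[3]**2-x[4]**2)])
        for _ in range(4):
            d=P-x[:3]; h=d@b; r=np.linalg.norm(d-h[:,None]*b,axis=1); q=P[(abs(h-62)<3)&(r>COV[c][0]-9)&(r<COV[c][0]+2)]
            if len(q)<40: break
            g=least_squares(lambda w:q@[w[0],w[1],1]-w[2],[0,0,q[:,2].mean()],loss="soft_l1").x
            b=np.r_[g[:2],1]/np.linalg.norm(np.r_[g[:2],1]); cc=circ(q); ctr=np.r_[cc[:2],g[2]-g[:2]@cc[:2]]; x=np.r_[ctr-62*b,b[:2]]
        print("   rim",len(q),"knob",np.round(x[:3],1),"axis",np.round(b,3),"r",round(cc[2],1),"tool-frame axis",np.round(R.T@b,3),"knob in tool",np.round(R.T@(x[:3]-o["ee_pos"]),1))
'''
open("m.py","w").write(s)
E
python3 - <<'E'
from m import *
held("cover_large",("wrist","scene","wrist"))
E
```

```text
nom [432.7 219.6 150.5] [ 0.067 -0.151  0.986]
wrist 1502 0.79 [ 4.39745e+02  2.09249e+02  1.38080e+02 -1.10000e-02  1.90000e-02] 0.93
   rim 453 knob [435.8 209.1 137.3] axis [0.003 0.026 1.   ] r 49.3 tool-frame axis [-0.01   0.187 -0.982] knob in tool [ 1.2 37.1 49.2]
scene 2181 0.89 [ 4.27100e+02  2.23615e+02  1.44892e+02  1.29000e-01 -1.97000e-01] 1.41
   rim 478 knob [430.9 212.1 135. ] axis [0.008 0.021 1.   ] r 49.1 tool-frame axis [-0.012  0.181 -0.983] knob in tool [ 4.5 41.3 52.2]
wrist 1556 0.57 [ 4.39420e+02  2.09802e+02  1.38274e+02 -1.20000e-02  2.30000e-02] 0.95
   rim 468 knob [435.3 210.  137.4] axis [0.005 0.026 1.   ] r 49.3 tool-frame axis [-0.011  0.187 -0.982] knob in tool [ 1.3 38.1 49.2]
```

```bash
python3 - <<'E'
from h import *
o=manip.get_obs(); R=o["eef_rot"]@Ro.from_rotvec([np.radians(-1.2),0,0]).as_matrix(); p=o["ee_pos"]
for dz in (-60,-110,-122,-128): plan((p+[-3,3,dz],R))
E
```

```text
off [0.006, -0.024, 0.239] rot [-0.0067, 0.0, -0.0] rows 1.2
off [0.005, -0.058, 0.437] rot [-0.0067, 0.0, -0.0] rows 2.2
off [0.005, -0.066, 0.484] rot [-0.0067, 0.0, -0.0] rows 2.4
off [0.005, -0.07, 0.507] rot [-0.0067, 0.0, -0.0] rows 2.6
```

Emit:
{"fn": "play_rows", "kwargs": {"deltas": [{"offset":[0.006,-0.01,0.12],"rotation":[-0.007,0,0],"claw":0},{"offset":[0.006,-0.024,0.239],"rotation":[-0.007,0,0],"claw":0},{"offset":[0.005,-0.041,0.34],"rotation":[-0.007,0,0],"claw":0},{"offset":[0.005,-0.058,0.437],"rotation":[-0.007,0,0],"claw":0},{"offset":[0.005,-0.066,0.484],"rotation":[-0.007,0,0],"claw":0},{"offset":[0.005,-0.07,0.507],"rotation":[-0.007,0,0],"claw":0},{"offset":[0.005,-0.07,0.507],"rotation":[-0.007,0,0],"claw":0}]}}

```text
clock: 17.65
ee_pos: [450.7, 172.0, 51.4]
eef_rot: [[-0.921, -0.382, -0.077], [-0.39, 0.905, 0.172], [0.004, 0.188, -0.982]]
contact_force: [0.5, 0.1, -0.7]
gripper_width: 0.098
grasp_force: 62.4
```

```bash
python3 - <<'E'
from m import *
held("cover_large",("wrist","scene"))
E
```

```text
nom [428.7 223.7  23.5] [ 0.077 -0.172  0.982]
wrist 1508 0.79 [ 4.35698e+02  2.13430e+02  1.08740e+01 -2.00000e-03 -1.00000e-03] 0.91
   rim 461 knob [431.6 213.6  10.2] axis [0.012 0.004 1.   ] r 49.4 tool-frame axis [-0.008  0.188 -0.982] knob in tool [ 1.2 37.2 49.1]
scene 1876 0.88 [ 4.18873e+02  2.27375e+02  1.96030e+01  2.31000e-01 -2.11000e-01] 1.68
   rim 219 knob [426.8 217.2   9.2] axis [ 0.048 -0.019  0.999] r 48.6 tool-frame axis [-0.033  0.153 -0.988] knob in tool [ 4.2 42.1 51.1]
```

Emit:
{"fn": "play_rows", "kwargs": {"deltas": [{"offset":[0,-0.0015,0.008],"rotation":[0,0,0],"claw":0},{"offset":[0,-0.003,0.016],"rotation":[0,0,0],"claw":0},{"offset":[0,-0.003,0.016],"rotation":[0,0,0],"claw":0}]}}

```text
clock: 18.15
ee_pos: [451.3, 171.8, 47.9]
eef_rot: [[-0.921, -0.382, -0.076], [-0.39, 0.905, 0.173], [0.002, 0.188, -0.982]]
contact_force: [0.3, 0.5, 2.1]
gripper_width: 0.095
grasp_force: 62.4
```

Slight contact; press 1 mm more, release slowly, and back out along the tool axis.

Emit:
{"fn": "play_rows", "kwargs": {"deltas": [{"offset":[0,-0.0008,0.005],"rotation":[0,0,0],"claw":0},{"offset":[0,-0.0008,0.005],"rotation":[0,0,0],"claw":0.13},{"offset":[0,-0.0008,0.005],"rotation":[0,0,0],"claw":0.2},{"offset":[0,-0.0008,0.005],"rotation":[0,0,0],"claw":0.3},{"offset":[0,-0.0008,0.005],"rotation":[0,0,0],"claw":0.35}]}}

```text
clock: 18.65
ee_pos: [450.9, 172.0, 46.3]
eef_rot: [[-0.921, -0.382, -0.076], [-0.39, 0.905, 0.173], [0.003, 0.189, -0.982]]
contact_force: [-0.4, -0.7, 0.2]
gripper_width: 0.35
grasp_force: 0.0
```

Emit:
{"fn": "play_rows", "kwargs": {"deltas": [{"offset":[0,0,-0.05],"rotation":[0,0,0],"claw":0.35},{"offset":[0,0,-0.12],"rotation":[0,0,0],"claw":0.35},{"offset":[0,0,-0.25],"rotation":[0.01,0,0],"claw":0.35},{"offset":[0,0,-0.42],"rotation":[0.03,0,0],"claw":0.35},{"offset":[0,0,-0.6],"rotation":[0.05,0,0],"claw":0.35},{"offset":[0,0,-0.78],"rotation":[0.06,0,0],"claw":0.35},{"offset":[0,0,-0.9],"rotation":[0.06,0,0],"claw":0.35},{"offset":[0,0,-0.9],"rotation":[0.06,0,0],"claw":0.35}]}}

```text
clock: 19.45
ee_pos: [470.0, 133.5, 271.4]
eef_rot: [[-0.921, -0.39, 0.003], [-0.39, 0.921, 0.002], [-0.004, 0.0, -1.0]]
contact_force: [1.1, 0.4, -0.1]
gripper_width: 0.348
grasp_force: 0.0
```

```bash
cat >> m.py <<'E'
def placed(c,nom,cams=("wrist","top","scene")):
    nom=np.array(nom,float)
    for n in cams:
        f=manip.grab_frame(n); m,cf=seg(c,f); P=cloud(f,m); P=P[np.linalg.norm(P-nom-[0,0,40],axis=1)<90]
        if len(P)<60: print(n,"none"); continue
        P=P[::max(1,len(P)//2500)]; x,e=fitcover(c,P,[*nom,0,0]); print(c,n,len(P),round(cf,2),np.round(x,3),round(e,2))
        d=P-nom; r=np.hypot(d[:,0],d[:,1]); q=P[(P[:,2]>nom[2]+57)&(P[:,2]<nom[2]+70)&(r>COV[c][0]-14)&(r<COV[c][0]+8)]
        if len(q)>40:
            g=least_squares(lambda w:q@[w[0],w[1],1]-w[2],[0,0,q[:,2].mean()],loss="soft_l1").x
            rr=cv2.minEnclosingCircle(q[:,:2].astype(np.float32)); print("   rim",len(q),"z",round(np.median(q[:,2]),1),"slope",np.round(g[:2],3),"circ",np.round(circ(q),1),"mec",np.round(rr[0],1),round(rr[1],1))
E
python3 - <<'E'
from m import *
placed("cover_large",(434,213,6))
for n in ("wrist","top"):
    f=manip.grab_frame(n); m,_=seg("dish",f); P=cloud(f,m); P=P[(P[:,2]>20)&(P[:,2]<33)&(abs(np.hypot(P[:,0]-433,P[:,1]-212)-63)<8)]
    if len(P)>50:print(n,circ(P),len(P),cv2.minEnclosingCircle(P[:,:2].astype(np.float32)))
o=manip.get_obs(); print(o["ee_pos"],o["q"])
E
```

```text
cover_large wrist 3088 0.82 [ 4.32929e+02  2.13486e+02  7.55400e+00 -3.00000e-03  1.00000e-03] 1.28
   rim 929 z 68.5 slope [0.    0.001] circ [432.5 214.4  49.4] mec [432.8 215.2] 53.9
top none
cover_large scene 2179 0.78 [ 4.29638e+02  2.15282e+02  5.55700e+00 -1.00000e-03  5.00000e-03] 1.56
   rim 605 z 66.3 slope [ 0.005 -0.002] circ [429.4 215.5  49.6] mec [431.6 217.2] 55.8
wrist [434.26490697 213.48558955  62.1266586 ] 1234 ((434.3529052734375, 213.19117736816406), 65.22406768798828)
[467.95176715 133.06162999 266.78334402] [ 1.58417776e+01  9.47886037e+00 -9.75387587e-01  7.97928194e+01
  4.95895947e-02 -7.09324444e+00]
```

```bash
python3 - <<'E'
from h import *
p,R=pregrasp((443.5,342.5,43.4,-1.0),"cover_middle",15,110); print(p)
plan(((435,320,300),Rdown(118)))
plan((p,R),p0=np.array([435,320,300]),R0=Rdown(118))
E
```

```text
[406.77146835 399.70129891 191.30884479]
off [-0.169, 0.74, -0.133] rot [0.0005, -0.0013, -0.0281] rows 3.9
off [-0.05, 0.334, 0.435] rot [0.2221, -0.0091, -0.0251] rows 4.7
```

Emit:
{"fn": "play_rows", "kwargs": {"deltas": [{"offset":[-0.08,0.3,-0.13],"rotation":[0,0,-0.01],"claw":0.35},{"offset":[-0.169,0.74,-0.13],"rotation":[0,-0.001,-0.028],"claw":0.35},{"offset":[-0.169,0.74,-0.13],"rotation":[0,-0.001,-0.028],"claw":0.35},{"offset":[-0.169,0.74,-0.13],"rotation":[0,-0.001,-0.028],"claw":0.35},{"offset":[-0.169,0.74,-0.13],"rotation":[0,-0.001,-0.028],"claw":0.35},{"offset":[-0.169,0.74,-0.13],"rotation":[0,-0.001,-0.028],"claw":0.35}]}}

```text
clock: 20.55
ee_pos: [434.6, 320.7, 299.5]
eef_rot: [[-0.882, -0.471, -0.001], [-0.471, 0.882, 0.0], [0.001, 0.001, -1.0]]
contact_force: [-0.2, -0.6, -0.4]
gripper_width: 0.347
grasp_force: 0.0
```

Emit:
{"fn": "play_rows", "kwargs": {"deltas": [{"offset":[-0.02,0.17,0.1],"rotation":[0.07,-0.004,-0.01],"claw":0.35},{"offset":[-0.05,0.33,0.25],"rotation":[0.14,-0.009,-0.02],"claw":0.35},{"offset":[-0.05,0.33,0.435],"rotation":[0.222,-0.009,-0.025],"claw":0.35},{"offset":[-0.05,0.33,0.435],"rotation":[0.222,-0.009,-0.025],"claw":0.35},{"offset":[-0.05,0.33,0.435],"rotation":[0.222,-0.009,-0.025],"claw":0.35},{"offset":[-0.05,0.33,0.435],"rotation":[0.222,-0.009,-0.025],"claw":0.35},{"offset":[-0.05,0.33,0.435],"rotation":[0.222,-0.009,-0.025],"claw":0.35}]}}

```text
clock: 21.25
ee_pos: [407.8, 398.3, 190.9]
eef_rot: [[-0.842, -0.415, 0.344], [-0.539, 0.647, -0.54], [0.001, -0.64, -0.768]]
contact_force: [0.2, -0.8, 0.7]
gripper_width: 0.35
grasp_force: 0.0
```

```bash
cat >> m.py <<'E'
def meas2(c):
    x=meas(c,("wrist",)); f=manip.grab_frame("wrist"); m,_=seg(c,f); P=cloud(f,m); R,a,u=Rcov(-np.cos(x[3])*T40,-np.sin(x[3])*T40)
    d=P-x[:3]; h=d@a; r=np.linalg.norm(d-h[:,None]*a,axis=1); k=(abs(h-62)<4)&(r>COV[c][0]-12)&(r<COV[c][0]+5); w=np.c_[d@np.cross(a,u),d@u][k]
    print("h rim",np.median(h[k]),"rim circ offset (side,up)",np.round(circ(w),1),"mec",cv2.minEnclosingCircle(w.astype(np.float32)),k.sum())
    return x
E
python3 - <<'E'
from m import *
x=meas2("cover_middle"); o=manip.get_obs(); print(o["ee_pos"],o["q"])
for b in (110,60,20,0): plan(pregrasp(x,"cover_middle",15,b))
E
```

```text
cover_middle wrist 1576 0.76 [443.61 342.5   43.35  -1.  ] 1.26
cover_middle all [443.609 342.498  43.346  -1.   ] 1.26
h rim 61.162801311455596 rim circ offset (side,up) [ 0.7 -0.6 42.5] mec ((1.399097204208374, -1.168593168258667), 47.06787109375) 4126
[408.36301913 397.88492939 192.87964311] [ 61.76195937  33.02577735  12.18268413  91.16118086 -33.98863747
  36.08862025]
off [0.001, 0.011, -0.001] rot [0.0013, -0.0001, -0.0014] rows 0.1
off [0.001, 0.01, 0.199] rot [0.0013, -0.0001, -0.0014] rows 1.0
off [0.001, 0.01, 0.359] rot [0.0013, -0.0001, -0.0014] rows 1.8
off [0.001, 0.009, 0.439] rot [0.0013, -0.0001, -0.0014] rows 2.2
```

Emit:
{"fn": "play_rows", "kwargs": {"deltas": [{"offset":[0,0.012,0.1],"rotation":[0.001,0,-0.001],"claw":0.3},{"offset":[0,0.012,0.2],"rotation":[0.001,0,-0.001],"claw":0.3},{"offset":[0,0.012,0.28],"rotation":[0.001,0,-0.001],"claw":0.3},{"offset":[0,0.012,0.35],"rotation":[0.001,0,-0.001],"claw":0.3},{"offset":[0,0.012,0.4],"rotation":[0.001,0,-0.001],"claw":0.3},{"offset":[0,0.012,0.44],"rotation":[0.001,0,-0.001],"claw":0.3},{"offset":[0,0.012,0.44],"rotation":[0.001,0,-0.001],"claw":0.3},{"offset":[0,0.012,0.44],"rotation":[0.001,0,-0.001],"claw":0.3}]}}

```text
clock: 22.25
ee_pos: [444.6, 341.3, 105.8]
eef_rot: [[-0.841, -0.415, 0.348], [-0.541, 0.644, -0.541], [0.001, -0.643, -0.766]]
contact_force: [-0.5, -0.2, -0.4]
gripper_width: 0.3
grasp_force: 0.0
```

```bash
python3 - <<'E'
from m import *
x=meas2("cover_middle"); o=manip.get_obs(); print(o["ee_pos"],o["gripper_width"])
for b in (0,): plan(pregrasp(x,"cover_middle",15,b))
E
```

```text
cover_middle wrist 1581 0.59 [447.34 344.33  43.92  -0.97] 1.02
cover_middle all [447.335 344.331  43.915  -0.969] 1.02
h rim 61.46438874984367 rim circ offset (side,up) [-2.3 -1.2 42.4] mec ((-1.4223804473876953, -2.4485013484954834), 47.63987731933594) 10274
[444.2952436  341.91165184 105.54032913] 0.30030817268932775
off [-0.016, -0.012, -0.0] rot [-0.0003, -0.0063, -0.007] rows 0.2
```

Emit:
{"fn": "play_rows", "kwargs": {"deltas": [{"offset":[-0.008,-0.006,0],"rotation":[0,0,0],"claw":0.2},{"offset":[-0.008,-0.006,0],"rotation":[0,0,0],"claw":0.12},{"offset":[-0.008,-0.006,0],"rotation":[0,0,0],"claw":0},{"offset":[-0.008,-0.006,0],"rotation":[0,0,0],"claw":0},{"offset":[-0.008,-0.006,0],"rotation":[0,0,0],"claw":0},{"offset":[-0.008,-0.006,0],"rotation":[0,0,0],"claw":0}], "force": 50}}

```text
clock: 23.05
ee_pos: [446.7, 341.8, 106.2]
eef_rot: [[-0.84, -0.415, 0.348], [-0.542, 0.643, -0.541], [0.001, -0.644, -0.765]]
contact_force: [-0.1, 3.8, 2.1]
gripper_width: 0.079
grasp_force: 46.2
```

Emit:
{"fn": "play_rows", "kwargs": {"deltas": [{"offset":[0,0,-0.04],"rotation":[0,0,0],"claw":0},{"offset":[0,0,-0.1],"rotation":[0,0,0],"claw":0},{"offset":[0,0,-0.18],"rotation":[0,0,0],"claw":0},{"offset":[0,0,-0.28],"rotation":[0,0,0],"claw":0},{"offset":[0,0,-0.4],"rotation":[0,0,0],"claw":0},{"offset":[0,0,-0.5],"rotation":[0,0,0],"claw":0},{"offset":[0,0,-0.5],"rotation":[0,0,0],"claw":0}], "force": 60}}

```text
clock: 23.75
ee_pos: [402.4, 411.3, 203.8]
eef_rot: [[-0.84, -0.416, 0.35], [-0.543, 0.643, -0.54], [-0.001, -0.643, -0.766]]
contact_force: [-0.9, 0.4, -1.7]
gripper_width: 0.076
grasp_force: 57.2
```

```bash
python3 - <<'E'
from h import *
o=manip.get_obs(); y=Rdown(118)[:,1]; c=np.array([432.7,214.3,0])
p=c-y*43+[0,0,230]; print(p)
plan((o["ee_pos"]+[20,-60,60],Rdown(118)),(p,Rdown(118)))
E
```

```text
[452.8872772  176.33325351 230.        ]
off [0.063, -0.342, -0.026] rot [-0.2221, 0.0097, 0.026] rows 4.7
off [0.341, -0.756, 0.497] rot [-0.2221, 0.0097, 0.026] rows 4.8
```

Emit:
{"fn": "play_rows", "kwargs": {"deltas": [{"offset":[0.03,-0.17,-0.03],"rotation":[-0.05,0.002,0.006],"claw":0},{"offset":[0.063,-0.342,-0.026],"rotation":[-0.1,0.005,0.012],"claw":0},{"offset":[0.15,-0.45,0.1],"rotation":[-0.15,0.007,0.018],"claw":0},{"offset":[0.22,-0.6,0.25],"rotation":[-0.2,0.009,0.024],"claw":0},{"offset":[0.3,-0.7,0.4],"rotation":[-0.222,0.01,0.026],"claw":0},{"offset":[0.341,-0.756,0.497],"rotation":[-0.222,0.01,0.026],"claw":0},{"offset":[0.341,-0.756,0.497],"rotation":[-0.222,0.01,0.026],"claw":0},{"offset":[0.341,-0.756,0.497],"rotation":[-0.222,0.01,0.026],"claw":0}]}}

```text
clock: 24.55
ee_pos: [452.8, 172.5, 227.9]
eef_rot: [[-0.885, -0.465, -0.003], [-0.465, 0.885, -0.004], [0.005, -0.002, -1.0]]
contact_force: [0.6, -0.3, -0.4]
gripper_width: 0.078
grasp_force: 57.5
```

```bash
python3 - <<'E'
from m import *
held("cover_middle",("wrist","wrist","scene"),15)
placed("cover_large",(433,214,6),("wrist","scene"))
E
```

```text
nom [432.7 210.4 180.9] [0.003 0.004 1.   ]
wrist 1588 0.85 [ 4.37972e+02  2.08430e+02  1.81211e+02 -3.80000e-02  3.00000e-03] 1.41
   rim 529 knob [432.2 208.5 179.6] axis [0.008 0.008 1.   ] r 42.5 tool-frame axis [-0.006  0.001 -1.   ] knob in tool [ 1.3 41.6 48.2]
wrist 1569 0.7 [ 4.37892e+02  2.10469e+02  1.81486e+02 -3.40000e-02  3.00000e-03] 1.39
   rim 516 knob [432.1 210.5 180. ] axis [0.007 0.009 1.   ] r 42.3 tool-frame axis [-0.005  0.002 -1.   ] knob in tool [ 0.4 43.3 47.8]
scene 1978 0.82 [4.25881e+02 2.01642e+02 1.88558e+02 1.01000e-01 2.16000e-01] 1.11
   rim 461 knob [427.3 212.9 177.8] axis [0.012 0.009 1.   ] r 42.5 tool-frame axis [-0.01   0.001 -1.   ] knob in tool [ 3.5 47.7 50.1]
cover_large wrist 2615 0.61 [ 4.36855e+02  2.21817e+02  8.75900e+00 -2.90000e-02 -4.80000e-02] 1.37
   rim 894 z 68.6 slope [0.002 0.001] circ [432.5 214.8  49.5] mec [432.  214.2] 53.4
cover_large scene 2236 0.9 [ 4.29790e+02  2.15485e+02  5.55100e+00 -4.00000e-03  1.00000e-03] 1.56
   rim 615 z 66.4 slope [-0.    -0.003] circ [429.5 215.7  49.7] mec [431.2 215.6] 54.9
```

```bash
python3 - <<'E'
from h import *
o=manip.get_obs(); print(o["ee_pos"]); plan((o["ee_pos"]+[1,3.5,-100],o["eef_rot"]@Ro.from_rotvec([0,0.0,0]).as_matrix()))
E
```

```text
[453.04628457 174.87765839 228.4533976 ]
off [-0.011, 0.011, 0.4] rot [0.0, 0.0, 0.0] rows 2.0
```

Emit:
{"fn": "play_rows", "kwargs": {"deltas": [{"offset":[-0.01,0.01,0.1],"rotation":[0,0,0],"claw":0},{"offset":[-0.01,0.01,0.2],"rotation":[0,0,0],"claw":0},{"offset":[-0.01,0.01,0.3],"rotation":[0,0,0],"claw":0},{"offset":[-0.01,0.01,0.36],"rotation":[0,0,0],"claw":0},{"offset":[-0.01,0.01,0.4],"rotation":[0,0,0],"claw":0},{"offset":[-0.01,0.01,0.4],"rotation":[0,0,0],"claw":0},{"offset":[-0.01,0.01,0.4],"rotation":[0,0,0],"claw":0}]}}

```text
clock: 25.75
ee_pos: [454.3, 177.5, 129.0]
eef_rot: [[-0.884, -0.468, -0.001], [-0.468, 0.884, -0.003], [0.003, -0.002, -1.0]]
contact_force: [0.3, 0.0, -1.0]
gripper_width: 0.076
grasp_force: 57.6
```

```bash
python3 - <<'E'
from m import *
held("cover_middle",("wrist","scene","wrist"),15)
placed("cover_large",(433,214,6),("wrist","scene"))
print(manip.get_obs()["ee_pos"])
E
```

```text
nom [434.1 215.4  81.9] [0.001 0.003 1.   ]
wrist 1574 0.83 [ 4.39389e+02  2.12948e+02  8.21880e+01 -3.70000e-02  7.00000e-03] 1.41
   rim 524 knob [433.4 213.1  80.7] axis [0.007 0.009 1.   ] r 42.3 tool-frame axis [-0.008  0.003 -1.   ] knob in tool [ 1.7 41.3 48.2]
scene 1619 0.88 [ 4.24231e+02  2.28451e+02  9.09640e+01  1.66000e-01 -2.55000e-01] 1.18
   rim 375 knob [428.7 215.1  78.6] axis [0.015 0.008 1.   ] r 42.0 tool-frame axis [-0.014 -0.002 -1.   ] knob in tool [ 4.9 45.3 50.3]
wrist 1502 0.67 [ 4.39279e+02  2.13216e+02  8.24150e+01 -3.40000e-02  5.00000e-03] 1.34
   rim 501 knob [433.7 213.8  81. ] axis [0.006 0.008 1.   ] r 42.4 tool-frame axis [-0.007  0.003 -1.   ] knob in tool [ 1.1 41.8 47.9]
cover_large wrist 2857 0.95 [ 4.41758e+02  2.24525e+02  1.91820e+01 -1.65000e-01 -1.66000e-01] 0.8
   rim 1586 z 68.6 slope [-0.003 -0.005] circ [433.1 215.6  50.4] mec [427.7 206.8] 52.7
cover_large scene 1564 0.71 [ 4.31402e+02  2.15088e+02  5.14600e+00 -1.10000e-02  4.00000e-03] 1.03
   rim 434 z 66.4 slope [0.    0.002] circ [428.7 215.4  49.1] mec [428.7 215. ] 53.7
[454.08575136 177.29643468 128.6176887 ]
```

Emit:
{"fn": "play_rows", "kwargs": {"deltas": [{"offset":[-0.001,0.003,0.07],"rotation":[0,0,0],"claw":0},{"offset":[-0.001,0.003,0.13],"rotation":[0,0,0],"claw":0},{"offset":[-0.001,0.003,0.17],"rotation":[0,0,0],"claw":0},{"offset":[-0.001,0.003,0.18],"rotation":[0,0,0],"claw":0},{"offset":[-0.001,0.003,0.186],"rotation":[0,0,0],"claw":0},{"offset":[-0.001,0.003,0.192],"rotation":[0,0,0],"claw":0},{"offset":[-0.001,0.003,0.192],"rotation":[0,0,0],"claw":0}]}}

```text
clock: 26.95
ee_pos: [454.1, 178.0, 80.8]
eef_rot: [[-0.884, -0.468, -0.001], [-0.468, 0.884, -0.003], [0.003, -0.002, -1.0]]
contact_force: [-1.2, 0.1, 0.2]
gripper_width: 0.077
grasp_force: 57.5
```

Emit:
{"fn": "play_rows", "kwargs": {"deltas": [{"offset":[0,0,0.007],"rotation":[0,0,0],"claw":0},{"offset":[0,0,0.014],"rotation":[0,0,0],"claw":0},{"offset":[0,0,0.02],"rotation":[0,0,0],"claw":0},{"offset":[0,0,0.02],"rotation":[0,0,0],"claw":0}]}}

```text
clock: 27.35
ee_pos: [455.0, 177.3, 77.3]
eef_rot: [[-0.884, -0.467, 0.001], [-0.467, 0.884, -0.004], [0.001, -0.004, -1.0]]
contact_force: [-2.8, -8.2, 19.7]
gripper_width: 0.081
grasp_force: 62.6
```

Emit:
{"fn": "play_rows", "kwargs": {"deltas": [{"offset":[0,-0.003,-0.004],"rotation":[0,0,0],"claw":0},{"offset":[0,-0.003,-0.004],"rotation":[0,0,0],"claw":0}]}}

```text
clock: 27.55
ee_pos: [454.7, 177.2, 77.4]
eef_rot: [[-0.884, -0.468, -0.0], [-0.468, 0.884, -0.003], [0.002, -0.002, -1.0]]
contact_force: [-1.3, -2.8, 9.5]
gripper_width: 0.077
grasp_force: 60.6
```

```bash
python3 - <<'E'
from m import *
held("cover_middle",("wrist","scene"),15)
placed("cover_large",(433,214,6),("wrist","scene"))
o=manip.get_obs();print(o["ee_pos"],o["contact_force"])
E
```

```text
nom [434.6 215.1  30.3] [0.    0.003 1.   ]
wrist 1584 0.91 [ 4.39278e+02  2.13809e+02  3.13040e+01 -2.60000e-02 -1.10000e-02] 1.37
   rim 524 knob [433.3 213.5  29.9] axis [ 0.016 -0.006  1.   ] r 42.3 tool-frame axis [-0.01  -0.015 -1.   ] knob in tool [ 1.9 42.2 47.4]
scene 1471 0.77 [ 4.22149e+02  2.26939e+02  3.98610e+01  2.08000e-01 -2.35000e-01] 1.1
   rim 391 knob [429.1 216.   27.6] axis [ 0.021 -0.007  1.   ] r 42.4 tool-frame axis [-0.013 -0.019 -1.   ] knob in tool [ 4.4 46.4 49.7]
cover_large wrist 2822 0.57 [ 4.35065e+02  2.16761e+02  7.79600e+00 -1.30000e-02 -1.80000e-02] 0.52
   rim 2484 z 68.7 slope [-0.002 -0.008] circ [433.9 216.1  51.3] mec [421.7 205.3] 50.9
cover_large scene 799 0.93 [ 4.32857e+02  2.14601e+02  4.99900e+00 -1.60000e-02  5.00000e-03] 0.74
   rim 363 z 66.5 slope [-0.009  0.004] circ [430.5 215.3  50.2] mec [429.5 215.5] 53.8
[454.76627963 177.23876488  77.40464235] [-2.36893496 -1.92120326 10.87269668]
```

Seated at the right depth; release slowly and back out.

Emit:
{"fn": "play_rows", "kwargs": {"deltas": [{"offset":[0,0,-0.004],"rotation":[0,0,0],"claw":0},{"offset":[0,0,-0.004],"rotation":[0,0,0],"claw":0.1},{"offset":[0,0,-0.004],"rotation":[0,0,0],"claw":0.15},{"offset":[0,0,-0.004],"rotation":[0,0,0],"claw":0.22},{"offset":[0,0,-0.004],"rotation":[0,0,0],"claw":0.25},{"offset":[0,0,-0.05],"rotation":[0,0,0],"claw":0.28},{"offset":[0,0,-0.12],"rotation":[0,0,0],"claw":0.28},{"offset":[0,0,-0.25],"rotation":[0,0,0],"claw":0.28},{"offset":[0,0,-0.42],"rotation":[0,0,0],"claw":0.28},{"offset":[0,0,-0.6],"rotation":[0,0,0],"claw":0.28},{"offset":[0,0,-0.75],"rotation":[0,0,0],"claw":0.28},{"offset":[0,0,-0.8],"rotation":[0,0,0],"claw":0.28},{"offset":[0,0,-0.8],"rotation":[0,0,0],"claw":0.28}]}}

```text
clock: 29.25
ee_pos: [455.4, 178.3, 279.3]
eef_rot: [[-0.884, -0.468, 0.002], [-0.468, 0.884, -0.002], [-0.001, -0.003, -1.0]]
contact_force: [-0.0, 0.4, -0.4]
gripper_width: 0.279
grasp_force: 0.0
```

```bash
python3 - <<'E'
from m import *
placed("cover_middle",(433,214,29),("wrist","scene"))
placed("cover_large",(433,214,6),("wrist","scene"))
f=manip.grab_frame("wrist"); cv2.imwrite("pics/w5.png",f["frame"][:,:,::-1])
o=manip.get_obs();print(o["ee_pos"],o["q"])
p,R=pregrasp((622,197,43,-1.03),"cover_small",14,110); print(p)
plan(((500,190,290),Rdown(118)))
plan((p,R),p0=np.array([500,190,290]),R0=Rdown(118))
E
```

```text
cover_middle wrist 2512 0.75 [ 4.34260e+02  2.13683e+02  3.05730e+01 -3.00000e-03  3.00000e-03] 1.3
   rim 839 z 91.6 slope [0.001 0.001] circ [434.3 214.6  42.5] mec [434.6 215.1] 46.8
cover_middle scene 1779 0.78 [4.31331e+02 2.15135e+02 2.84690e+01 3.00000e-03 3.00000e-03] 1.4
   rim 548 z 89.3 slope [ 0.002 -0.001] circ [431.5 215.4  42.9] mec [432.2 214.4] 48.0
cover_large wrist 1306 0.87 [ 4.33715e+02  2.16036e+02  6.76100e+00 -0.00000e+00 -3.00000e-03] 0.53
   rim 1201 z 68.6 slope [-0.001 -0.005] circ [434.2 216.2  51.3] mec [432.7 215. ] 53.6
scene none
[454.28266049 177.81823709 275.8675051 ] [21.46202796  9.51036538  0.38234986 81.11364935 -0.13570011 -6.42533918]
[583.91223854 260.42541599 187.17537596]
off [-0.184, -0.043, -0.057] rot [-0.0006, -0.0014, -0.0006] rows 1.0
off [-0.429, 0.091, 0.411] rot [0.2222, -0.0058, -0.0159] rows 4.7
```

View pics/w5.png

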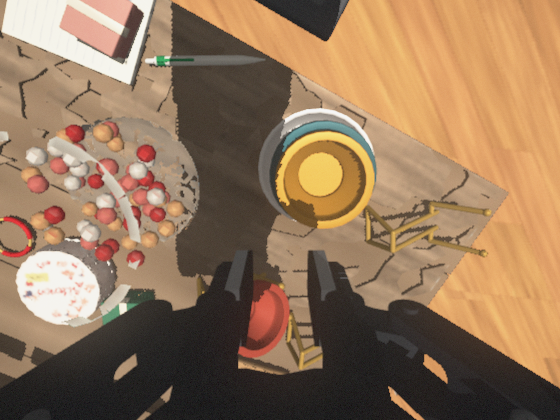

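Emit:
{"fn": "play_rows", "kwargs": {"deltas": [{"offset":[-0.184,-0.043,-0.057],"rotation":[0,0,0],"claw":0.28},{"offset":[-0.35,0,0],"rotation":[0.07,-0.002,-0.005],"claw":0.28},{"offset":[-0.5,0.03,0.15],"rotation":[0.14,-0.004,-0.01],"claw":0.28},{"offset":[-0.6,0.05,0.3],"rotation":[0.2,-0.006,-0.015],"claw":0.28},{"offset":[-0.613,0.048,0.354],"rotation":[0.222,-0.006,-0.016],"claw":0.28},{"offset":[-0.613,0.048,0.354],"rotation":[0.222,-0.006,-0.016],"claw":0.28},{"offset":[-0.613,0.048,0.354],"rotation":[0.222,-0.006,-0.016],"claw":0.28},{"offset":[-0.613,0.048,0.354],"rotation":[0.222,-0.006,-0.016],"claw":0.28}]}}

```text
clock: 30.5
ee_pos: [584.0, 260.5, 186.9]
eef_rot: [[-0.858, -0.396, 0.328], [-0.514, 0.656, -0.552], [0.004, -0.642, -0.767]]
contact_force: [0.2, 0.3, 1.3]
gripper_width: 0.28
grasp_force: 0.0
```

```bash
python3 - <<'E'
from m import *
x=meas2("cover_small"); o=manip.get_obs(); print(o["ee_pos"],o["q"])
for b in (110,60,20,0): plan(pregrasp(x,"cover_small",15,b))
E
```

```text
cover_small wrist 1615 0.77 [ 6.2754e+02  2.1494e+02  4.8240e+01 -4.3000e-01] 1.79
cover_small all [ 6.27538e+02  2.14936e+02  4.82360e+01 -4.32000e-01] 1.79
h rim 62.27408875229358 rim circ offset (side,up) [ 2.9  0.2 36.8] mec ((-10.475469589233398, -1.1642036437988281), 37.038787841796875) 1463
[584.9448375  259.07880079 188.95433413] [ 41.50988862  30.62314477   8.4349875   76.68459804 -39.14128903
  13.87601217]
off [0.11, -0.005, -0.01] rot [0.0001, -0.1231, -0.1466] rows 4.0
off [0.037, 0.013, 0.175] rot [0.0001, -0.1231, -0.1466] rows 4.0
off [-0.021, 0.026, 0.324] rot [0.0001, -0.1231, -0.1466] rows 4.0
off [-0.05, 0.033, 0.398] rot [0.0001, -0.1231, -0.1466] rows 4.0
```

```bash
python3 - <<'E'
from m import *
c="cover_small"; f=manip.grab_frame("wrist"); cv2.imwrite("pics/w6.png",f["frame"][:,:,::-1]); 
for r in manip.cut_out(c,f)[:2]:
    m=cv2.erode(r["pixels"].astype(np.uint8),np.ones((3,3)))>0; P=cloud(f,m); print(r["conf"],len(P),np.median(P,0)); P=P[np.linalg.norm(P-[610,225,80],axis=1)<100][::5]
    for x0 in ((624,200,42),(622,197,42),(627,203,44)):
        for y in (-1.2,-1.,-.85): 
            x,e=fit3(c,P,x0,y); print(np.round(x,2),round(e,2))
    a0=-np.cos(-1.05)*T40,-np.sin(-1.05)*T40
    x,e=fitcover(c,P,[624,200,42,*a0]); print(np.round(x,3),e)
print([(r["xyz"],r["conf"]) for r in manip.pinpoint(c,f)[:2]])
E
```

```text
0.55 9537 [605.95128892 222.67443222  71.40745559]
[ 6.2760e+02  2.1522e+02  4.8040e+01 -4.3000e-01] 1.8
[ 6.2760e+02  2.1522e+02  4.8040e+01 -4.3000e-01] 1.8
[621.41 199.45  43.56  -0.86] 1.3
[ 6.2760e+02  2.1522e+02  4.8040e+01 -4.3000e-01] 1.8
[ 6.2760e+02  2.1522e+02  4.8040e+01 -4.3000e-01] 1.8
[604.9  196.48  48.12  -1.33] 1.71
[ 6.2760e+02  2.1522e+02  4.8040e+01 -4.3000e-01] 1.8
[ 6.2760e+02  2.1522e+02  4.8040e+01 -4.3000e-01] 1.8
[621.41 199.45  43.56  -0.86] 1.3
[ 6.31825e+02  2.05968e+02  5.89850e+01 -6.80000e-01  4.59000e-01] 1.2790667376113227
[([623.9, 194.8, 42.4], 0.8)]
```

View pics/w6.png

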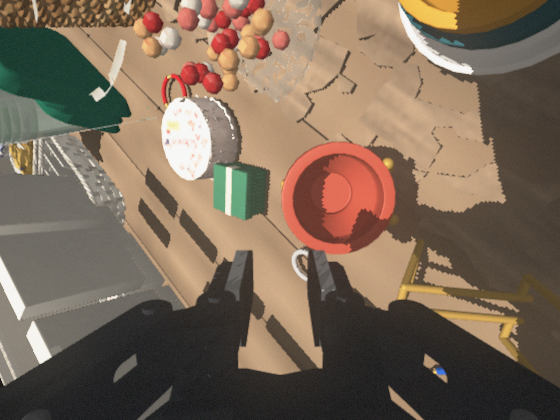

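```bash
python3 - <<'E'
from m import *
for b in (90,60): plan(pregrasp((621.4,199.4,43.5,-.87),"cover_small",15,b))
E
```

```text
off [0.036, 0.011, 0.079] rot [-0.0001, -0.0336, -0.0395] rows 1.1
off [0.023, 0.012, 0.198] rot [-0.0001, -0.0336, -0.0395] rows 1.1
```

Emit:
{"fn": "play_rows", "kwargs": {"deltas": [{"offset":[0.036,0.01,0.08],"rotation":[0,-0.034,-0.04],"claw":0.28},{"offset":[0.036,0.01,0.08],"rotation":[0,-0.034,-0.04],"claw":0.28},{"offset":[0.023,0.012,0.19],"rotation":[0,-0.034,-0.04],"claw":0.28},{"offset":[0.023,0.012,0.19],"rotation":[0,-0.034,-0.04],"claw":0.28},{"offset":[0.023,0.012,0.19],"rotation":[0,-0.034,-0.04],"claw":0.28}]}}

```text
clock: 31.35
ee_pos: [593.7, 232.1, 149.7]
eef_rot: [[-0.763, -0.496, 0.415], [-0.646, 0.583, -0.492], [0.002, -0.643, -0.766]]
contact_force: [-0.2, -0.3, 0.3]
gripper_width: 0.279
grasp_force: 0.0
```

```bash
python3 - <<'E'
from m import *
import m
m.X0["cover_small"]=(621.4,199.4,43.5)
m.fit3=lambda n,P,x0,yaw=-.88:fit3(n,P,x0,yaw)
x=meas2("cover_small"); o=manip.get_obs(); print(o["ee_pos"])
for b in (20,0): plan(pregrasp(x,"cover_small",15,b))
E
```

```text
cover_small wrist 1588 0.82 [622.26 200.08  43.81  -0.83] 1.34
cover_small all [622.261 200.084  43.814  -0.832] 1.34
h rim 60.96244837560001 rim circ offset (side,up) [ 0.5 -0.9 35.7] mec ((0.9287699460983276, -1.2738972902297974), 39.96680450439453) 4882
[594.01605214 233.34156192 149.97129203]
off [0.002, -0.005, 0.17] rot [-0.0003, -0.0073, -0.0083] rows 0.8
off [0.0, -0.005, 0.249] rot [-0.0003, -0.0073, -0.0083] rows 1.2
```

Emit:
{"fn": "play_rows", "kwargs": {"deltas": [{"offset":[0,-0.002,0.08],"rotation":[0,-0.004,-0.004],"claw":0.28},{"offset":[0,-0.002,0.15],"rotation":[0,-0.004,-0.004],"claw":0.28},{"offset":[0,-0.002,0.21],"rotation":[0,-0.004,-0.004],"claw":0.28},{"offset":[0,-0.002,0.251],"rotation":[0,-0.004,-0.004],"claw":0.28},{"offset":[0,-0.002,0.251],"rotation":[0,-0.004,-0.004],"claw":0.28},{"offset":[0,-0.002,0.251],"rotation":[0,-0.004,-0.004],"claw":0.28}]}}

```text
clock: 32.15
ee_pos: [620.1, 201.8, 101.8]
eef_rot: [[-0.751, -0.506, 0.425], [-0.661, 0.574, -0.483], [0.0, -0.643, -0.765]]
contact_force: [0.4, 0.1, 0.6]
gripper_width: 0.279
grasp_force: 0.0
```

Emit:
{"fn": "play_rows", "kwargs": {"deltas": [{"offset":[0,0,0],"rotation":[0,0,0],"claw":0.2},{"offset":[0,0,0],"rotation":[0,0,0],"claw":0.12},{"offset":[0,0,0],"rotation":[0,0,0],"claw":0},{"offset":[0,0,0],"rotation":[0,0,0],"claw":0},{"offset":[0,0,0],"rotation":[0,0,0],"claw":0},{"offset":[0,0,0],"rotation":[0,0,0],"claw":0}], "force": 50}}

```text
clock: 32.75
ee_pos: [620.4, 202.0, 102.1]
eef_rot: [[-0.75, -0.505, 0.426], [-0.661, 0.575, -0.483], [-0.001, -0.644, -0.765]]
contact_force: [-2.2, 3.7, 5.2]
gripper_width: 0.09
grasp_force: 46.9
```

Emit:
{"fn": "play_rows", "kwargs": {"deltas": [{"offset":[0,0,-0.04],"rotation":[0,0,0],"claw":0},{"offset":[0,0,-0.1],"rotation":[0,0,0],"claw":0},{"offset":[0,0,-0.18],"rotation":[0,0,0],"claw":0},{"offset":[0,0,-0.28],"rotation":[0,0,0],"claw":0},{"offset":[0,0,-0.4],"rotation":[0,0,0],"claw":0},{"offset":[0,0,-0.55],"rotation":[0,0,0],"claw":0},{"offset":[0,0,-0.65],"rotation":[0,0,0],"claw":0},{"offset":[0,0,-0.65],"rotation":[0,0,0],"claw":0}], "force": 60}}

```text
clock: 33.55
ee_pos: [550.6, 282.1, 228.5]
eef_rot: [[-0.749, -0.506, 0.428], [-0.662, 0.575, -0.481], [-0.003, -0.643, -0.766]]
contact_force: [0.3, 0.0, -0.3]
gripper_width: 0.078
grasp_force: 55.0
```

```bash
python3 - <<'E'
from h import *
o=manip.get_obs(); W=125; y=Rdown(W)[:,1]; c=np.array([434.3,214.5,0])
p=c-y*35+[0,0,230]; print(p,o["ee_pos"])
plan(((510,230,260),Rdown(W)),(p,Rdown(W)))
E
```

```text
[454.37517527 185.82967845 230.        ] [550.5852087  282.13131058 228.54508349]
off [0.259, -0.119, -0.066] rot [-0.2222, 0.0135, 0.0342] rows 4.7
off [0.543, -0.031, 0.016] rot [-0.2222, 0.0135, 0.0342] rows 4.7
```

Emit:
{"fn": "play_rows", "kwargs": {"deltas": [{"offset":[0.13,-0.06,-0.05],"rotation":[-0.05,0.003,0.008],"claw":0},{"offset":[0.259,-0.119,-0.066],"rotation":[-0.1,0.006,0.016],"claw":0},{"offset":[0.36,-0.1,-0.05],"rotation":[-0.15,0.009,0.024],"claw":0},{"offset":[0.45,-0.06,-0.03],"rotation":[-0.2,0.012,0.03],"claw":0},{"offset":[0.52,-0.04,0],"rotation":[-0.222,0.0135,0.034],"claw":0},{"offset":[0.543,-0.031,0.016],"rotation":[-0.222,0.0135,0.034],"claw":0},{"offset":[0.543,-0.031,0.016],"rotation":[-0.222,0.0135,0.034],"claw":0},{"offset":[0.543,-0.031,0.016],"rotation":[-0.222,0.0135,0.034],"claw":0},{"offset":[0.543,-0.031,0.016],"rotation":[-0.222,0.0135,0.034],"claw":0}]}}

```text
clock: 34.45
ee_pos: [454.9, 184.9, 227.8]
eef_rot: [[-0.819, -0.574, -0.002], [-0.574, 0.819, -0.004], [0.004, -0.002, -1.0]]
contact_force: [-0.2, -0.2, -0.8]
gripper_width: 0.082
grasp_force: 55.2
```

```bash
python3 - <<'E'
from m import *
held("cover_small",("wrist","scene"),15)
placed("cover_middle",(433.5,214,29),("wrist","scene"))
o=manip.get_obs();print(o["ee_pos"])
plan((o["ee_pos"]+[0,0,-80],o["eef_rot"]))
E
```

```text
nom [434.1 214.2 180.7] [0.002 0.004 1.   ]
wrist 1546 0.91 [ 4.48129e+02  2.10741e+02  1.88100e+02 -2.14000e-01  6.20000e-02] 1.24
   rim 588 knob [434.6 213.1 179.5] axis [0.009 0.007 1.   ] r 35.6 tool-frame axis [-0.008 -0.002 -1.   ] knob in tool [ 0.2 34.9 48.2]
scene 1467 0.74 [ 4.43069e+02  2.22968e+02  1.88473e+02 -1.91000e-01 -1.71000e-01] 0.97
   rim 359 knob [430.  214.9 177.3] axis [0.014 0.007 1.   ] r 35.5 tool-frame axis [-0.012 -0.004 -1.   ] knob in tool [ 2.9 39.  50.5]
cover_middle wrist 2754 0.69 [ 4.38432e+02  2.21527e+02  3.13960e+01 -2.80000e-02 -4.80000e-02] 1.36
   rim 992 z 91.5 slope [-0.001 -0.004] circ [434.4 214.6  42.6] mec [434.1 214. ] 46.6
cover_middle scene 1804 0.74 [ 4.31612e+02  2.15372e+02  2.85250e+01 -3.00000e-03 -1.00000e-03] 1.45
   rim 554 z 89.4 slope [ 0.002 -0.001] circ [431.3 215.6  42.8] mec [433.1 215.8] 48.7
[454.68670241 184.17014977 227.86120822]
off [-0.001, 0.0, 0.32] rot [0.0, 0.0, 0.0] rows 1.6
```

Emit:
{"fn": "play_rows", "kwargs": {"deltas": [{"offset":[-0.004,0.003,0.1],"rotation":[0,0,0],"claw":0},{"offset":[-0.004,0.003,0.2],"rotation":[0,0,0],"claw":0},{"offset":[-0.004,0.003,0.27],"rotation":[0,0,0],"claw":0},{"offset":[-0.004,0.003,0.305],"rotation":[0,0,0],"claw":0},{"offset":[-0.004,0.003,0.305],"rotation":[0,0,0],"claw":0},{"offset":[-0.004,0.003,0.305],"rotation":[0,0,0],"claw":0}]}}

```text
clock: 35.45
ee_pos: [455.3, 185.0, 152.3]
eef_rot: [[-0.82, -0.572, -0.002], [-0.572, 0.82, -0.003], [0.003, -0.001, -1.0]]
contact_force: [-0.3, -1.0, -0.5]
gripper_width: 0.076
grasp_force: 55.2
```

```bash
python3 - <<'E'
from m import *
held("cover_small",("wrist","scene"),15)
held("cover_small",("wrist","scene"),15)
placed("cover_middle",(433.5,214,29),("wrist","scene"))
E
```

```text
nom [434.6 214.4 105.2] [0.002 0.003 1.   ]
wrist 1525 0.89 [ 4.48001e+02  2.07673e+02  1.13101e+02 -2.05000e-01  1.24000e-01] 1.23
   rim 585 knob [434.9 213.2 104. ] axis [0.01  0.006 1.   ] r 35.4 tool-frame axis [-0.009 -0.002 -1.   ] knob in tool [ 0.5 34.8 48.2]
scene none
nom [434.7 214.5 105.4] [0.001 0.002 1.   ]
wrist 1525 0.68 [ 4.47716e+02  2.07425e+02  1.13187e+02 -2.02000e-01  1.29000e-01] 1.26
   rim 570 knob [434.9 213.2 104.1] axis [0.01  0.006 1.   ] r 35.5 tool-frame axis [-0.01  -0.002 -1.   ] knob in tool [ 0.6 34.9 48.3]
scene 1190 0.81 [4.31706e+02 2.08006e+02 1.11858e+02 4.80000e-02 1.36000e-01] 0.96
   rim 0 knob [431.7 208.  111.9] axis [0.048 0.136 0.99 ] r 35.5 tool-frame axis [-0.115  0.082 -0.99 ] knob in tool [ 6.2 32.4 40.5]
cover_middle wrist 2764 0.9 [ 4.43067e+02  2.25524e+02  4.08610e+01 -1.54000e-01 -1.86000e-01] 0.79
   rim 1468 z 91.6 slope [-0.004 -0.005] circ [434.7 215.   43.1] mec [432.2 211.5] 46.2
scene none
```

Emit:
{"fn": "play_rows", "kwargs": {"deltas": [{"offset":[-0.001,0.002,0.07],"rotation":[0,0,0],"claw":0},{"offset":[-0.001,0.002,0.13],"rotation":[0,0,0],"claw":0},{"offset":[-0.001,0.002,0.17],"rotation":[0,0,0],"claw":0},{"offset":[-0.001,0.002,0.18],"rotation":[0,0,0],"claw":0},{"offset":[-0.001,0.002,0.187],"rotation":[0,0,0],"claw":0},{"offset":[-0.001,0.002,0.194],"rotation":[0,0,0],"claw":0},{"offset":[-0.001,0.002,0.194],"rotation":[0,0,0],"claw":0}]}}

```text
clock: 36.75
ee_pos: [454.9, 185.4, 103.4]
eef_rot: [[-0.82, -0.572, -0.002], [-0.572, 0.82, -0.003], [0.003, -0.001, -1.0]]
contact_force: [0.4, 1.1, -1.3]
gripper_width: 0.072
grasp_force: 55.2
```

Emit:
{"fn": "play_rows", "kwargs": {"deltas": [{"offset":[0,0,0.006],"rotation":[0,0,0],"claw":0},{"offset":[0,0,0.012],"rotation":[0,0,0],"claw":0},{"offset":[0,0,0.014],"rotation":[0,0,0],"claw":0},{"offset":[0,0,0.014],"rotation":[0,0,0],"claw":0}]}}

```text
clock: 37.15
ee_pos: [455.5, 185.0, 100.6]
eef_rot: [[-0.82, -0.572, -0.0], [-0.572, 0.82, -0.003], [0.002, -0.003, -1.0]]
contact_force: [0.6, -3.9, 9.8]
gripper_width: 0.076
grasp_force: 57.6
```

Contact at the expected height, 10 N; release and back out.

Emit:
{"fn": "play_rows", "kwargs": {"deltas": [{"offset":[0,-0.002,-0.002],"rotation":[0,0,0],"claw":0},{"offset":[0,-0.002,-0.002],"rotation":[0,0,0],"claw":0.1},{"offset":[0,-0.002,-0.002],"rotation":[0,0,0],"claw":0.15},{"offset":[0,-0.002,-0.002],"rotation":[0,0,0],"claw":0.22},{"offset":[0,-0.002,-0.002],"rotation":[0,0,0],"claw":0.25},{"offset":[0,0,-0.05],"rotation":[0,0,0],"claw":0.28},{"offset":[0,0,-0.12],"rotation":[0,0,0],"claw":0.28},{"offset":[0,0,-0.25],"rotation":[0,0,0],"claw":0.28},{"offset":[0,0,-0.42],"rotation":[0,0,0],"claw":0.28},{"offset":[0,0,-0.6],"rotation":[0,0,0],"claw":0.28},{"offset":[0,0,-0.75],"rotation":[0,0,0],"claw":0.28},{"offset":[0,0,-0.75],"rotation":[0,0,0],"claw":0.28},{"offset":[0,0,-0.75],"rotation":[0,0,0],"claw":0.28}]}}

```text
clock: 38.45
ee_pos: [455.5, 186.0, 287.6]
eef_rot: [[-0.82, -0.572, -0.001], [-0.572, 0.82, -0.002], [0.002, -0.001, -1.0]]
contact_force: [0.3, 0.3, -0.1]
gripper_width: 0.278
grasp_force: 0.0
```

```bash
python3 - <<'E'
from m import *
for c,z in (("cover_small",52),("cover_middle",29),("cover_large",6)): placed(c,(434,214,z),("wrist","scene"))
f=manip.grab_frame("scene"); print("box",[(r["xyz"],r["conf"]) for r in manip.pinpoint("gift_box",f)[:1]]); cv2.imwrite("pics/s7.png",f["frame"][:,:,::-1])
m,_=seg("gift_box",f); P=cloud(f,m); print(np.percentile(P[:,2],[2,90]),np.median(P,0))
E
```

```text
cover_small wrist 3002 0.94 [ 4.34814e+02  2.12878e+02  5.36470e+01 -4.00000e-03  5.00000e-03] 1.35
   rim 1157 z 114.5 slope [-0.  0.] circ [434.7 213.9  35.7] mec [435.  214.4] 39.9
cover_small scene 1334 0.91 [ 4.21196e+02  2.16278e+02  6.07730e+01  2.46000e-01 -3.70000e-02] 0.91
   rim 449 z 112.4 slope [ 0.002 -0.001] circ [431.7 214.9  35.9] mec [432.4 214. ] 41.0
wrist none
cover_middle scene 625 0.87 [ 4.33422e+02  2.14629e+02  2.73680e+01 -0.00000e+00 -6.00000e-03] 0.62
   rim 309 z 89.3 slope [-0.009 -0.   ] circ [431.3 215.6  43. ] mec [430.6 216.3] 46.5
cover_large wrist 1290 0.57 [ 4.33595e+02  2.15813e+02  6.69200e+00 -0.00000e+00 -2.00000e-03] 0.47
   rim 1197 z 68.5 slope [-0.002 -0.003] circ [434.2 216.4  51.5] mec [432.6 214.9] 53.7
cover_large scene 849 0.81 [ 4.33294e+02  2.14549e+02  5.57000e+00 -2.60000e-02  8.00000e-03] 0.74
   rim 378 z 66.4 slope [-0.011  0.001] circ [430.4 215.2  50.3] mec [429.4 215.6] 53.9
box [([402.8, -52.6, 11.1], 0.77)]
[-8.33415795 34.19329597] [699.10527123 100.26243603  30.1547197 ]
```

View pics/s7.png

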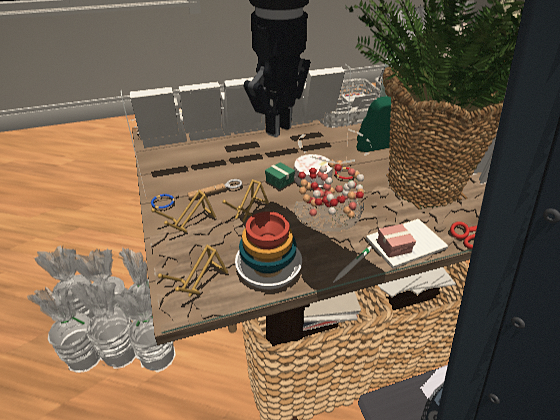

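The picture shows the level three-cover nest in the dish at about pixel (269, 250). The gift box sits flat on the pad at (397, 240), the easels are empty, and the other goods are where they were. The rims stand at 68.5, about 91.5 and 114.5 mm, so each cover is at full depth.

```bash
python3 -c "
from station import manip
print(manip.sign_off())"
```

```text
the job is handed in; nothing more can be done
None
```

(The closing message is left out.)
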